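# Comb rod blanks into the grooves of a pin tray

## Task

Take the rake by its handle, set both of its runners on the tray's side rails at the plain end behind the loose brass rods, and comb it along the rails, runners always resting gently on both rails, until it meets the two end stops, so that the rods settle into the cross grooves, one in each. Leave the rods to the rake (no fingers on them), leave the rake standing on the rails against the stops, and do not disturb the things lying around.

Things in the scene. Friction and masses are not known exactly. Their poses are not given: they have to be found in the camera images.
- pin_tray: Wooden pin tray fixed to the bench, 250 mm long (x), 100 mm wide (y). Origin: centre of its underside, z up; x = combing direction, from the plain end (-125 mm) to the end with stops (+125 mm), pointing to the robot's right within 0.25 rad; y = along the grooves. Flat landing at z = 16 mm from x = -119 to 25 mm. The rods start on it, at x = -92 to 24 mm
- rail_start (a point): Middle between the rails near the plain end (tray x = -104, y = 0, z = 16 mm), axes of the tray: nominal place of the rake's origin there. Aluminium rails run the whole length at y = -50..-36 and 36..50 mm. Screws set both rail tops alike, nominally at z = 16 mm but up to 2.3 mm off, rising or falling up to 0.018 rad along x; no listed pose shows it, feel for it. Over 12 N on them is too much
- rail_end (a point): Tray x = 101, y = 0, z = 16 mm, axes of the tray: nominal place of the rake's origin when its runners touch both end stops: black rubber buffers at the rails' ends, up to z = 27 mm, near faces at tray x = 119 mm, giving 1 mm per 2 N. Wooden lips inside the rails, 4 mm thick, up to z = 24 mm, inner faces at y = -31 and 31 mm, joined by end walls 6 mm thick of the same height
- first_groove (a point): Centre of the first groove's floor (tray x = 31, z = 6 mm), axes of the tray. Four cross grooves, 12 mm wide, 10 mm deep, 62 mm long, centres at tray x = 31, 48, 65 and 82 mm, parted by aluminium ridges 5 mm wide with crests at z = 16 mm; flat at z = 16 mm beyond x = 88 mm. A rod lying in a groove has its centre at z = 11 mm; one groove stays empty
- rake: Rake, loose, 0.13 to 0.20 kg, the same both ways round. Origin: centre of the underside of its runners, z up; x = combing direction, y along its aluminium bar (93 mm long, 14 mm thick, z = 16 to 28 mm). Starts standing on its runners on the bench left of the tray, within 0.65 rad of the tray's direction. Grip its wooden handle across x
- rake_handle (a point): Centre of the rake's wooden handle (rake z = 54 mm), axes of the rake: 16 mm thick (x), 36 mm wide (y), from rake z = 33 to 75 mm. It sits on a stiff spring post that gives 1 mm per 16 N along z, at most 4 mm either way, so pressing it 1 mm too low adds 16 N on the rails
- rake_tines (a point): Middle of the row of seven steel tines under the bar, at their tips (rake x = 0, z = 2.4 mm), axes of the rake; tines 4 mm thick at rake y = -28 to 28 mm. Dark steel runners, 36 mm long (x), 8 mm wide, at y = -42.5 and 42.5 mm, z = 0 to 16 mm, run on the rails outside the lips with about 3.5 mm of play to either side. Raised 2 mm or more, the tines may ride over the rods
- rod_0: First brass rod blank, a polished round rod 10 mm in diameter and 50 mm long, loose, 30 g. Origin at its centre, y along its length (either way round; it may roll about y). It starts lying askew on the tray's flat landing, its centre about -72 mm along the tray's x, turned up to 0.45 rad out of the groove direction
- rod_1: Second brass rod blank, a polished round rod 10 mm in diameter and 50 mm long, loose, 30 g. Origin at its centre, y along its length (either way round; it may roll about y). It starts lying askew on the tray's flat landing, its centre about -34 mm along the tray's x, turned up to 0.45 rad out of the groove direction
- rod_2: Third brass rod blank, a polished round rod 10 mm in diameter and 50 mm long, loose, 30 g. Origin at its centre, y along its length (either way round; it may roll about y). It starts lying askew on the tray's flat landing, its centre about 4 mm along the tray's x, turned up to 0.45 rad out of the groove direction
- overhead_rods (a point): Obstacle: a point between two thick level rods fixed in the air left of the work, running along world x from x = 0.23 m to beyond the bench, at y = 0.355 to 0.415 m, z = 0.455 to 0.50 m; an arm coming from the left must go round their near end or over them
- brass_block: Bystander: brass dapping block 30x30x22 mm behind the tray, loose; origin at the centre of its underside
- tape_roll: Bystander: roll of masking tape, 48 mm across, 12 mm high, lying behind the tray, loose; origin at the centre of its underside
- bur_cup: Bystander: small paper cup of burs, 33 mm across, 51 mm high, standing behind the tray, loose; origin at the centre of its underside
There are look-alikes about, which are no part of the job. Of the things like the rake, leave any that is blue; of the rest the larger one is meant.

How it is judged (in metres and radians):
On the way, in this order (a step that is already met when the one before it is completed fails the run):
1. the rake's runners stand on the rails at the plain end, behind the rods (x of rake in the frame of pin_tray between -0.118 and -0.088 m and y of rake in the frame of pin_tray between -0.008 and 0.008 m and z of rake in the frame of pin_tray between 0.012 and 0.02 m and contact force between rake and pin_tray above 1 N), for 0.1 s.
2. the rake slides along the landing with its runners bearing on the rails (x of rake in the frame of pin_tray between -0.085 and -0.045 m and y of rake in the frame of pin_tray between -0.008 and 0.008 m and z of rake in the frame of pin_tray between 0.012 and 0.02 m and contact force between rake and pin_tray above 1 N), for 0.2 s.
3. the rake slides up to the grooves with its runners bearing on the rails (x of rake in the frame of pin_tray between -0.02 and 0.02 m and y of rake in the frame of pin_tray between -0.008 and 0.008 m and z of rake in the frame of pin_tray between 0.012 and 0.02 m and contact force between rake and pin_tray above 1 N), for 0.2 s.
4. the rake slides over the last grooves with its runners bearing on the rails (x of rake in the frame of pin_tray between 0.05 and 0.09 m and y of rake in the frame of pin_tray between -0.008 and 0.008 m and z of rake in the frame of pin_tray between 0.012 and 0.02 m and contact force between rake and pin_tray above 1 N), for 0.2 s.
5. the rake, on the rails, has met the end stops (x of rake in the frame of pin_tray between 0.095 and 0.105 m and y of rake in the frame of pin_tray between -0.008 and 0.008 m and z of rake in the frame of pin_tray between 0.012 and 0.02 m and angle between rake's own z axis and vertical below 0.06 rad), for 0.1 s.
At the end, for the whole second after the job is handed in: Each rod lies at rest in a groove (centre below z = 13.5 mm of the tray, within 0.15 rad of the groove direction); the rake stands released on both rails (z in the tray 12 to 20 mm) against the stops (its x in the tray 95 to 105 mm, y within 8 mm, tilt below 0.06 rad) (all of step 5 and z of rod_0 in the frame of pin_tray between 0.006 and 0.0135 m and x of rod_0 in the frame of pin_tray between 0.024 and 0.089 m and y of rod_0 in the frame of pin_tray between -0.03 and 0.03 m and angle between the y axis of each of rod_0, rod_1, rod_2 and the y axis of pin_tray, either way round below 0.15 rad and linear speed of each of rod_0, rod_1, rod_2, rake below 0.02 m/s and z of rod_1 in the frame of pin_tray between 0.006 and 0.0135 m and x of rod_1 in the frame of pin_tray between 0.024 and 0.089 m and y of rod_1 in the frame of pin_tray between -0.03 and 0.03 m and z of rod_2 in the frame of pin_tray between 0.006 and 0.0135 m and x of rod_2 in the frame of pin_tray between 0.024 and 0.089 m and y of rod_2 in the frame of pin_tray between -0.03 and 0.03 m); the robot touches nothing.
It fails at once if the rake is pressed on the tray or its stops with more than 12 N (contact force between rake and pin_tray above 12 N).
It fails at once if the fingers or the arm touch a rod (contact force between any of the fingers, the arm and rod_0 above 0.3 N or contact force between any of the fingers, the arm and rod_1 above 0.3 N or contact force between any of the fingers, the arm and rod_2 above 0.3 N).
It fails at once if a bystander is moved by more than 15 mm (distance of any of brass_block, tape_roll, bur_cup from where it was at the start of the episode above 0.015 m).
It also fails if it takes over 62 s, if anything falls off the work surface, if the arm or the gripper's body presses on something with over 40 N, if the wrist force passes 120 N, or if a joint passes its speed limit or range.

## Robot

A 6-joint arm with a two-finger parallel gripper is mounted at the origin on a cart in front of the work surface, level with it; the furniture and walls round the work are solid. World frame = base frame: x ahead of the robot, y to its left, z up, the work surface at z = 0. Lengths are in mm, angles in rad, forces in N, time in s.
With the tool pointing down it reaches from about 300 to 775 mm from the base axis. Payload 14.6 kg.
Tool frame: the origin (TCP) lies midway between the tips of the shut fingers; the grasp point (between the pads) lies 19 mm behind it; x points along the fingers, z is the direction in which the jaws open and shut, and the axes are right-handed (so a half turn about x gives the same grasp; the last joint's range is limited). The gripper opens to 94 mm and grips with 3 to 60 N. Pads are 16 mm wide; open, the fingers measure 119 mm over their backs; the gripper's body (75 mm by 177 mm) begins 78 mm behind the grasp point.
Start: joints at [-1.374, 0.3, 1.521, -0, 1.321, -0.067], TCP at [143.406, -530.965, 177.346] pointing down, gripper open.
Joint ranges: [-3.03, 3.03], [-0.79, 2.21], [0.23, 2.52], [-1.04, 4.18], [0, 3.07], [-2.55, 2.55]. Speed limits (rad/s): [2.22, 2.22, 2.57, 3.14, 3.14, 3.14].

## Interface

Orientations are given as [roll, pitch, yaw] about the fixed x, y, z axes, in that order (R = Rz(yaw) Ry(pitch) Rx(roll)).
In Python, from cell import * gives the robot as it stands.
- The arm moves only by the tool play_rows, never from a script. Its argument "motion" is one flat list of numbers, 7 for each row, row after row: the turn, a rotation vector about the tool's x, y, z in rad, then the shift along the tool's x, y, z in m, then the closure, from -1 (fully open) to 1 (shut), so that 0 is half open. In form: [rx, ry, rz, x, y, z, fingers, rx, ry, rz, x, y, z, fingers, ...]. A call has 1 to 20 rows; each row shifts and turns the pose as measured when the row begins, along the tool's axes as they then stand; what a row does not reach is not made up. A row lasts 1/10 s, in which the tool goes at most 50 mm and 8.59 degrees, less where a joint would pass 70% of its speed; a pose out of reach is approached as far as the arm can. A call with a gripper value outside its range is refused whole. The fingers move at their own pace and stop on an object; "newtons" is the grip in N (left out, the last holds). Time passes only in rows, so rows that do not move let the fingers close. It gives the time, the measured TCP pose, the force and the opening at its end, in the units of the state.
- read_state(): the state, without advancing time (a new reading comes with each control period).
- camera(name): name is "scene" or "top" or "wrist"; returns (picture, depth): 384x512x3 uint8, blue, green, red; 384x512 float32, mm along the optical axis (not along the pixel's ray), 0 where there is no reading.
- camera_params(name): a dict with "fx", "fy", "cx", "cy" (pixels), "T" (4x4, takes a point from camera to world coordinates). Camera axes: x right, y down, z forward; pixel columns grow to the right and rows downward; lengths in mm; the calibration is good to about 2 mm. A picture is of the moment at which its call begins: read the wrist's pose just before it. camera_params takes no time and is no camera call; for the wrist camera it gives the pose at the moment of the call.
- sign_off(): hands the job in, once; it reports no verdict.
Trained networks look in the newest picture that a camera, given by its name, has taken for a name from the list of things; names that differ only in an ending like _2 or _b are one class to them, and where a whole thing is asked for, a point or a joint stands for the part that bears it (a point fixed in the world has none). Each returns a list of dicts, best first, with "conf" (0 to 1); they miss things now and then, are a little off and sometimes report something else, mostly with a low value. They report only what shows in the picture. A call takes as long as a camera call. They do not tell look-alikes from the thing itself.
- masks_of(camera, name): "region" (384x512 bool, what is visible of it).
- place_of(camera, name): "at" ([x, y, z] in mm, in the coordinates of the camera as it stood for that picture, good to about 4 mm: a listed point, or the origin of a listed thing).
The state is a dict: "clock": time; "joints": joint angles; "qd": joint speeds; "effort": joint torques, N m; "eef_pos": TCP position; "eef_rot": TCP orientation; "wrist_force": force on the tool from outside, world axes, zero at the start; "moment": the same for the moment, N m; "finger_gap": finger opening in mm.
Only numpy, scipy, OpenCV 4.12 (cv2) and the standard library are available. Lean on these libraries where they do the work, as an engineer would, in place of code of your own. Each camera call takes 0.05 s, during which the arm holds its last target.

## Working session

There is one attempt and no reset: what is moved stays moved. The work goes in short steps, Python scripts to look and compute and a tool call to move; the robot and the scene stay as the last step left them, time stands still between calls to the robot, and variables do not carry over. Pictures are saved under pics/ and viewed, and the job is handed in when it is done.

Besides the shell and the picture viewer there is one more tool, called after "Emit:" by a JSON object that holds its "fn" and its "kwargs", one argument or row to a line. play_rows: Moves the arm, as the interface text tells. Its arguments: {"type":"object","properties":{"motion":{"type":"array","items":{"type":"number"}},"newtons":{"type":"number"}},"required":["motion"]}

```bash
ls; mkdir -p pics; python3 - <<'E'
from cell import *
import cv2,numpy as np
print(read_state())
for n in ["scene","top"]:
    p,d=camera(n); cv2.imwrite(f"pics/{n}0.png",p)
    P=camera_params(n); T=np.array(P["T"]); print(n,P["fx"],P["fy"],P["cx"],P["cy"]);print(T.round(3))
    for o in ["rake","rake_handle","pin_tray","rail_start","rail_end","rod_0"]:
        r=place_of(n,o)
        for q in r[:4]:
            print(o,round(q["conf"],2),(T[:3,:3]@np.array(q["at"])+T[:3,3]).round(1), [round(P["fx"]*q["at"][0]/q["at"][2]+P["cx"]),round(P["fy"]*q["at"][1]/q["at"][2]+P["cy"])])
E
```

```text
pics
{'clock': 0.0, 'joints': array([-1.37359220e+00,  3.00478451e-01,  1.52158403e+00,  1.34310500e-05,
        1.32069936e+00, -6.65925955e-02]), 'qd': array([ 1.53734642e-04, -7.17027146e-04, -3.83251768e-04,  1.47193425e-03,
       -4.88068720e-05, -1.17373968e-04]), 'effort': array([-5.47925611e-04, -5.31816208e+01, -3.52740633e+01,  7.08180713e-02,
        2.44169187e-02, -1.19804149e-04]), 'eef_pos': array([ 143.35785619, -530.6807372 ,  176.7810724 ]), 'eef_rot': array([3.0638737 , 1.56962707, 1.75687076]), 'wrist_force': array([-0.35906352,  0.19493467, -0.51238181]), 'moment': array([-0.01465747, -0.04193464,  0.04147254]), 'finger_gap': 93.9837228009839}
scene 494.9880106422992 494.9880106422992 252.88202816284294 191.7234721029681
[[-5.23000e-01 -4.03000e-01  7.51000e-01 -5.50557e+02]
 [-8.52000e-01  2.22000e-01 -4.75000e-01  8.03274e+02]
 [ 2.50000e-02 -8.88000e-01 -4.59000e-01  9.79846e+02]
 [ 0.00000e+00  0.00000e+00  0.00000e+00  1.00000e+00]]
rake 0.58 [ 670.7 -175.     7.1] [299, 234]
rake 0.54 [457.1 166.3  -2.7] [250, 298]
rake 0.52 [447.1 273.2   2.8] [220, 310]

[... 633 characters left out ...]
  8.97560e+01]
 [-2.00000e-03 -1.95000e-01 -9.81000e-01  1.55787e+03]
 [ 0.00000e+00  0.00000e+00  0.00000e+00  1.00000e+00]]
rake 0.63 [457.5 170.1   1.4] [233, 245]
rake 0.56 [582.2 194.6   3.3] [227, 210]
rake 0.47 [453.3 281.8  -1.4] [203, 246]
rake_handle 0.65 [457.7 170.9  56.4] [232, 243]
rake_handle 0.63 [447.5 282.5  39.6] [201, 246]
rake_handle 0.44 [577.8 194.   37.2] [227, 210]
pin_tray 0.64 [520.1 -54.5  -1.6] [295, 228]
rail_start 0.81 [495.4  42.4  14.9] [269, 234]
rail_end 0.77 [ 542.6 -153.2   16.3] [323, 221]
rod_0 0.61 [515.4 -28.7  21. ] [289, 228]
rod_0 0.54 [504.8   7.8  25.4] [279, 231]
rod_0 0.54 [457.  170.5   1.6] [233, 245]
rod_0 0.52 [517.7 -62.   19.4] [298, 228]
```

```bash
python3 - <<'E'
import cv2
p=cv2.imread("pics/top0.png"); cv2.imwrite("pics/top0c.png",cv2.resize(p[180:280,180:380],None,fx=4,fy=4,interpolation=cv2.INTER_CUBIC))
p=cv2.imread("pics/scene0.png"); cv2.imwrite("pics/scene0c.png",cv2.resize(p[210:340,180:360],None,fx=4,fy=4,interpolation=cv2.INTER_CUBIC))
E
```

```text
(no output)
```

View pics/top0c.png

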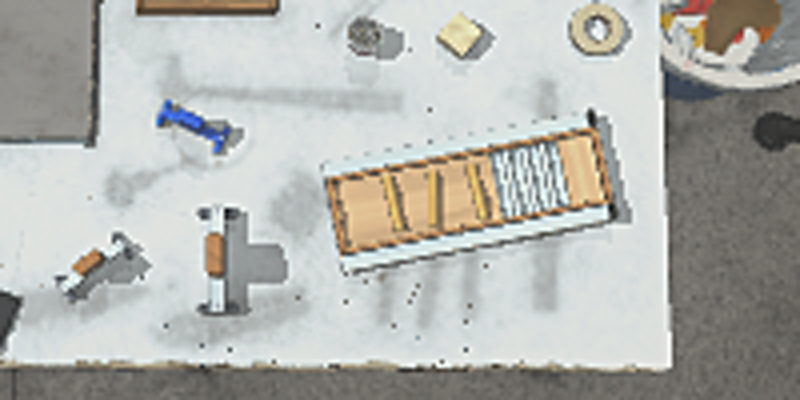

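View pics/scene0c.png

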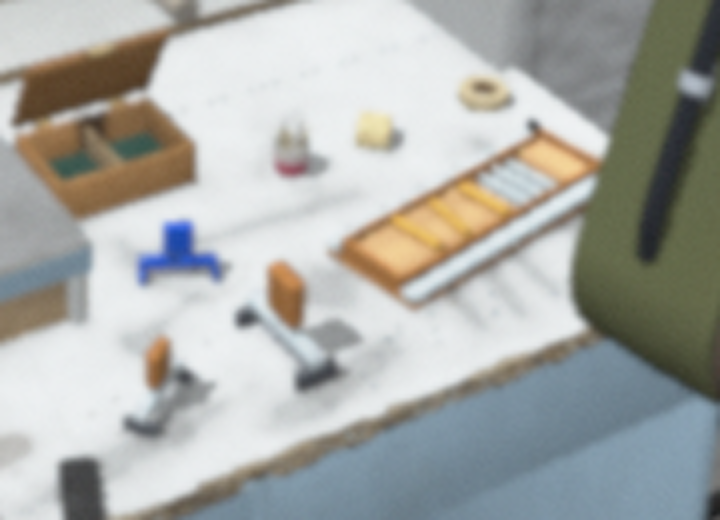

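View pics/scene0.png

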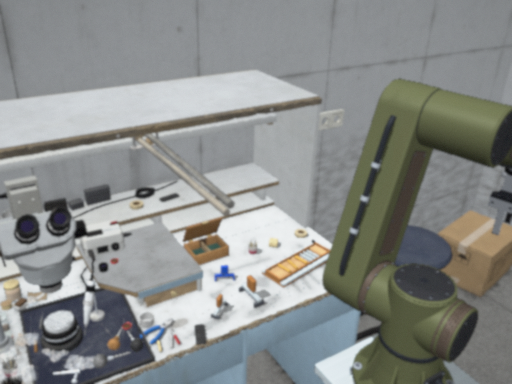

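The three rake-like things, as top-camera pixels:
- Blue at (227,210): excluded by its colour.
- Small wooden-handled one at (203,246).
- Larger wooden-handled one at (233,245).

The larger one fits the description, and the enlarged crops confirm it is clearly the bigger of the two non-blue ones. Next I'll plan the approach to a viewing pose.

```bash
cat > h.py <<'E'
from cell import *
import numpy as np,cv2
from scipy.spatial.transform import Rotation as R
def pose():
    s=read_state(); return np.array(s["eef_pos"]),R.from_euler('xyz',s["eef_rot"]).as_matrix(),s
def Rdown(psi): # tool x down, tool z horizontal at heading psi
    z=np.array([np.cos(psi),np.sin(psi),0]);x=np.array([0,0,-1.]);return np.column_stack([x,np.cross(z,x),z])
def to(p,psi):
    P,M,s=pose(); G=Rdown(psi)
    print("t",round(s["clock"],2),"TCP",P.round(1),"zhead",round(np.arctan2(M[1,2],M[0,2]),4),"xax",M[:,0].round(4),"F",np.round(s["wrist_force"],2),"M",np.round(s["moment"],3),"gap",round(s["finger_gap"],1),"j",np.round(s["joints"],2))
    print("rotvec",R.from_matrix(M.T@G).as_rotvec().round(4),"shift tool now(mm)",(M.T@(np.array(p)-P)).round(1),"in goal axes",(G.T@(np.array(p)-P)).round(1))
E
python3 - <<'E'
from h import *
to([430,150,300],-1.571)
to([430,150,300],1.571)
P,M,s=pose();print(M.round(3))
pc=camera_params("wrist");T=np.array(pc["T"]);print(T.round(2),pc["fx"]); print((M.T@T[:3,:3]).round(3),(M.T@(T[:3,3]-P)).round(1))
E
```

```text
t 0.7 TCP [ 143.4 -531.   177.3] zhead -1.307 xax [ 0. -0. -1.] F [ 0.51 -0.04  1.14] M [0.01  0.015 0.026] gap 94.0 j [-1.37  0.3   1.52  0.    1.32 -0.07]
rotvec [ 0.264  0.    -0.   ] shift tool now(mm) [-122.7  454.2 -582.7] in goal axes [-122.7  286.5 -681. ]
t 0.7 TCP [ 143.4 -531.   177.3] zhead -1.307 xax [ 0. -0. -1.] F [ 0.51 -0.04  1.14] M [0.01  0.015 0.026] gap 94.0 j [-1.37  0.3   1.52  0.    1.32 -0.07]
rotvec [-2.878  0.     0.   ] shift tool now(mm) [-122.7  454.2 -582.7] in goal axes [-122.7 -286.7  680.9]
[[ 0.     0.965  0.261]
 [-0.     0.261 -0.965]
 [-1.    -0.     0.   ]]
[[ 2.6000e-01 -9.3000e-01 -2.6000e-01  2.1778e+02]
 [-9.7000e-01 -2.5000e-01 -7.0000e-02 -5.1006e+02]
 [ 0.0000e+00  2.7000e-01 -9.6000e-01  3.8277e+02]
 [ 0.0000e+00  0.0000e+00  0.0000e+00  1.0000e+00]] 305.7575968682528
[[-0.001 -0.267  0.964]
 [-0.001 -0.964 -0.267]
 [ 1.    -0.001  0.001]] [-205.4   77.3   -0.8]
```

Emit:
{"fn": "play_rows", "kwargs": {
  "motion": [0.132,0,0,-0.035,0,0,-1,0.132,0,0,-0.035,0,0,-1,0,0,0,0,0.018,-0.043,-1,0,0,0,0,0.018,-0.043,-1,0,0,0,0,0.018,-0.043,-1,0,0,0,0,0.018,-0.043,-1,0,0,0,0,0.018,-0.043,-1,0,0,0,0,0.018,-0.043,-1,0,0,0,0,0.018,-0.043,-1,0,0,0,0,0.018,-0.043,-1,0,0,0,0,0.018,-0.043,-1,0,0,0,0,0.018,-0.043,-1,0,0,0,0,0.018,-0.043,-1,0,0,0,0,0.018,-0.043,-1,0,0,0,0,0.018,-0.043,-1,0,0,0,0,0.018,-0.043,-1,0,0,0,0,0.018,-0.043,-1]
}}

```text
clock: 2.4
eef_pos: [427.3, 133.0, 252.5]
eef_rot: [1.368, 1.56, -0.222]
wrist_force: [0.4, -1.6, 0.3]
finger_gap: 93.8
```

```bash
python3 - <<'E'
from h import *
to([457,170,150],-1.571)
n="wrist"
p,d=camera(n); P=camera_params(n); T=np.array(P["T"]); cv2.imwrite("pics/w1.png",p); np.save("w1d.npy",d); np.save("w1T.npy",T)
for o in ["rake","rake_handle","rake_tines","rail_start"]:
        for q in place_of(n,o)[:4]:
            print(o,round(q["conf"],2),(T[:3,:3]@np.array(q["at"])+T[:3,3]).round(1), [round(P["fx"]*q["at"][0]/q["at"][2]+P["cx"]),round(P["fy"]*q["at"][1]/q["at"][2]+P["cy"])])
print({k:P[k] for k in("fx","fy","cx","cy")})
E
```

```text
t 2.4 TCP [427.3 133.  252.5] zhead -1.5904 xax [ 0.0104 -0.0024 -0.9999] F [ 0.4  -1.58  0.34] M [-0.038  0.009 -0.022] gap 93.8 j [ 0.22  0.01  1.68 -0.    1.44  1.81]
rotvec [-0.0194  0.0022 -0.0104] shift tool now(mm) [102.7  27.9 -37.8] in goal axes [102.5  29.6 -37. ]
rake 0.95 [573.2 197.3  -1.7] [208, 62]
rake 0.63 [450.2 172.2  -1.2] [230, 150]
rake 0.59 [445.4 283.2  -3.6] [156, 155]
rake_handle 0.76 [453.  169.5  50.3] [229, 153]
rake_handle 0.62 [578.7 197.2  33.8] [204, 53]
rake_handle 0.57 [447.9 282.3  38.9] [147, 157]
rake_tines 0.86 [456.3 172.4   4.1] [229, 146]
rake_tines 0.84 [5.739e+02 1.985e+02 2.000e-01] [207, 61]
rake_tines 0.73 [446.8 285.9   0.9] [154, 154]
rail_start 0.6 [502.6  49.1  18.8] [316, 112]
{'fx': 305.7575968682528, 'fy': 305.7575968682528, 'cx': 253.04034196481115, 'cy': 194.23428840302572}
```

View pics/w1.png

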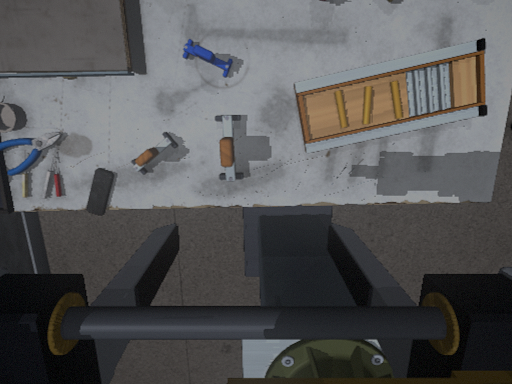

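The wrist picture shows the large rake at (228,150), blue at (208,60), small at (155,150), and the whole tray with its rods around (390,95). Next I'll measure from depth.

```bash
cat > m.py <<'E'
from h import *
def cloud(d,T,P):
    v,u=np.mgrid[:d.shape[0],:d.shape[1]]
    X=np.stack([(u-P["cx"])*d/P["fx"],(v-P["cy"])*d/P["fy"],d],-1)
    W=X@T[:3,:3].T+T[:3,3]; W[d<=0]=np.nan
    return W
E
python3 - <<'E'
from m import *
d=np.load("w1d.npy");T=np.load("w1T.npy");P=camera_params("wrist");W=cloud(d,T,P)
x,y,z=W[...,0],W[...,1],W[...,2]
def rect(m,name):
    pts=np.c_[x[m],y[m]].astype(np.float32); r=cv2.minAreaRect(pts); print(name,m.sum(),"centre",np.round(r[0],1),np.round(r[1],1),"deg",round(r[2],2),"meanxy",pts.mean(0).round(1),"z",np.median(z[m]).round(1))
    c=pts-pts.mean(0);w,V=np.linalg.eigh(c.T@c);print("   main axis",np.arctan2(V[1,1],V[0,1]).round(3))
near=(abs(x-455)<75)&(abs(y-171)<45)
print("table",np.nanmedian(z[(abs(x-430)<30)&(abs(y-90)<20)]))
rect(near&(z>62)&(z<90),"handle top")
rect(near&(z>20)&(z<40),"bar")
rect(near&(z>6)&(z<90),"all")
tr=(x>400)&(x<640)&(y<90)&(y>-200)&(z>9)&(z<40)
rect(tr,"tray")
rect(tr&(z>20),"lips")
rect(tr&(z>25),"stops")
m=masks_of("wrist","pin_tray")
for q in m[:2]: rect(q["region"]&(z>8)&(z<40),"traymask%.2f"%q["conf"])
E
```

```text
table 390.5783392528482
handle top 354 centre [455.6 171.2] [34.3 16. ] deg 1.52 meanxy [455.9 170.8] z 71.9
   main axis -3.118
bar 385 centre [454.9 170.7] [93.1 15. ] deg 1.35 meanxy [460.1 170.8] z 25.5
   main axis -3.118
all 959 centre [454.9 171.4] [93.1 35.4] deg 1.34 meanxy [458.  170.4] z 26.2
   main axis -3.118
tray 12420 centre [519.  -54.2] [100.1 251.2] deg 11.43 meanxy [520.2 -52.2] z 13.8
   main axis 1.77
lips 2328 centre [519.4 -54. ] [ 98.9 250.3] deg 11.4 meanxy [520.  -53.1] z 21.7
   main axis 1.772
stops 34 centre [521.8 -80.1] [ 95.2 193.8] deg 11.98 meanxy [ 534.8 -142.2] z 25.3
   main axis 1.691
traymask0.63 11382 centre [518.9 -53.8] [ 99.6 250.1] deg 11.7 meanxy [520.7 -54.3] z 13.6
   main axis 1.773
```

```bash
python3 - <<'E'
from h import *
to([455.3,171.1,110],-1.547)
E
```

```text
t 2.7 TCP [426.8 130.  252.3] zhead -1.5915 xax [ 0.0097 -0.0025 -0.9999] F [ 0.3  -0.34 -0.21] M [-0.01   0.043  0.035] gap 94.2 j [ 0.22  0.01  1.68 -0.    1.44  1.81]
rotvec [-0.0445  0.0025 -0.0097] shift tool now(mm) [142.5  26.2 -42. ] in goal axes [142.3  29.5 -40.4]
```

Emit:
{"fn": "play_rows", "kwargs": {
  "motion": [-0.0445,0.0025,-0.0097,0,0,0,-1,0,0,0,0.035,0.0073,-0.0101,-1,0,0,0,0.035,0.0073,-0.0101,-1,0,0,0,0.035,0.0073,-0.0101,-1,0,0,0,0.035,0.0073,-0.0101,-1,0,0,0,0,0,0,-1]
}}

```text
clock: 3.3
eef_pos: [457.5, 164.3, 112.3]
eef_rot: [1.722, 1.562, 0.164]
wrist_force: [-0.1, -0.3, 0.3]
finger_gap: 94.1
```

```bash
python3 - <<'E'
from h import *
to([455.3,171.1,37],-1.547)
p,d=camera("wrist"); cv2.imwrite("pics/w2.png",p)
E
```

```text
t 3.3 TCP [457.5 164.3 112.3] zhead -1.5582 xax [ 0.0088  0.0014 -1.    ] F [-0.11 -0.3   0.27] M [-0.003 -0.003 -0.006] gap 94.1 j [ 0.27  0.22  1.78 -0.    1.13  1.83]
rotvec [-0.0112 -0.0013 -0.0088] shift tool now(mm) [75.2 -2.8 -6.7] in goal axes [75.3 -2.1 -6.8]
```

View pics/w2.png

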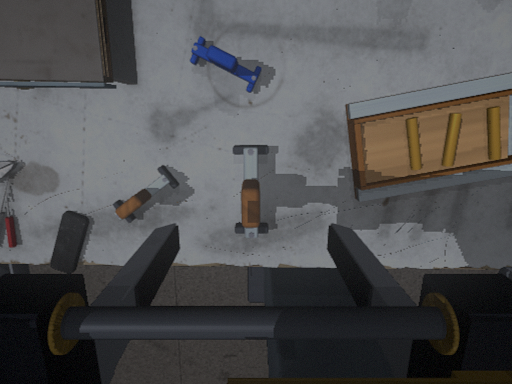

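Emit:
{"fn": "play_rows", "kwargs": {
  "motion": [-0.0112,-0.0013,-0.0088,0.01,-0.002,-0.0035,-1,0,0,0,0.02,0,-0.0033,-1,0,0,0,0.02,0,0,-1,0,0,0,0,0,0,-1]
}}

```text
clock: 3.75
eef_pos: [459.2, 169.5, 70.4]
eef_rot: [1.814, 1.558, 0.265]
wrist_force: [0.5, 0.1, -0.3]
finger_gap: 93.8
```

```bash
python3 - <<'E'
from h import *
to([455.3,171.1,37],-1.547)
E
```

```text
t 3.75 TCP [459.2 169.5  70.4] zhead -1.5485 xax [ 0.0123  0.0033 -0.9999] F [ 0.49  0.07 -0.27] M [ 0.011  0.008 -0.027] gap 93.8 j [ 0.28  0.28  1.81 -0.    1.03  1.83]
rotvec [-0.0015 -0.003  -0.0123] shift tool now(mm) [33.4 -4.3 -1.6] in goal axes [33.4 -3.9 -1.7]
```

Emit:
{"fn": "play_rows", "kwargs": {
  "motion": [0,-0.003,-0.015,0.0,-0.004,-0.0017,-1,0,0,0,0,0,0,-1,0,0,0,0,0,0,-1]
}}

```text
clock: 4.05
eef_pos: [456.4, 171.1, 74.7]
eef_rot: [2.471, 1.569, 0.922]
wrist_force: [-0.4, -0.7, 0.3]
finger_gap: 94.1
```

```bash
python3 - <<'E'
from h import *
to([455.3,171.1,37],-1.547)
E
```

```text
t 4.05 TCP [456.4 171.1  74.7] zhead -1.5489 xax [ 9.0e-04  1.2e-03 -1.0e+00] F [-0.43 -0.7   0.26] M [-0.01  -0.014  0.027] gap 94.1 j [0.28 0.28 1.81 0.   1.06 1.83]
rotvec [-0.0019 -0.0011 -0.0009] shift tool now(mm) [37.7 -1.1  0. ] in goal axes [37.7 -1.1 -0. ]
```

Emit:
{"fn": "play_rows", "kwargs": {
  "motion": [0,0,0,0.01,-0.001,0,-1,0,0,0,0.01,0,0,-1,0,0,0,0.01,0,0,-1,0,0,0,0.006,0,0,-1,0,0,0,0,0,0,-1]
}}

```text
clock: 4.55
eef_pos: [455.5, 171.1, 36.1]
eef_rot: [2.25, 1.569, 0.701]
wrist_force: [0.1, -0.3, -0.5]
finger_gap: 93.8
```

```bash
python3 - <<'E'
from h import *
to([455.3,171.1,37],-1.547)
E
```

```text
t 4.55 TCP [455.5 171.1  36.1] zhead -1.5487 xax [ 0.0016  0.0014 -1.    ] F [ 0.06 -0.27 -0.53] M [-0.006 -0.013  0.017] gap 93.8 j [0.28 0.33 1.84 0.   0.97 1.83]
rotvec [-0.0017 -0.0013 -0.0017] shift tool now(mm) [-0.9 -0.2  0. ] in goal axes [-0.9 -0.2  0. ]
```

Emit:
{"fn": "play_rows", "kwargs": {
  "motion": [0,0,0,0,0,0,1,0,0,0,0,0,0,1,0,0,0,0,0,0,1,0,0,0,0,0,0,1,0,0,0,0,0,0,1,0,0,0,0,0,0,1,0,0,0,0,0,0,1,0,0,0,0,0,0,1],
  "newtons": 30
}}

```text
clock: 5.35
eef_pos: [456.0, 171.3, 36.8]
eef_rot: [2.082, 1.568, 0.533]
wrist_force: [-0.8, -0.2, 1.2]
finger_gap: 33.2
```

```bash
python3 - <<'E'
from h import *
for i in range(1): to([455.3,171.1,37],-1.547)
E
```

```text
t 5.35 TCP [456.  171.3  36.8] zhead -1.5486 xax [ 0.0028  0.0016 -1.    ] F [-0.76 -0.16  1.19] M [-0.01  -0.03   0.045] gap 33.2 j [0.28 0.33 1.84 0.   0.97 1.83]
rotvec [-0.0016 -0.0016 -0.0028] shift tool now(mm) [-0.2 -0.7  0.2] in goal axes [-0.2 -0.7  0.2]
```

Emit:
{"fn": "play_rows", "kwargs": {
  "motion": [0,0,0,0,0,0,1,0,0,0,0,0,0,1,0,0,0,0,0,0,1,0,0,0,0,0,0,1,0,0,0,0,0,0,1],
  "newtons": 30
}}

```text
clock: 5.85
eef_pos: [456.0, 171.3, 36.7]
eef_rot: [2.091, 1.568, 0.542]
wrist_force: [-0.5, 0.6, -0.3]
finger_gap: 15.4
```

```bash
python3 - <<'E'
from h import *
for i in range(1): to([455.3,171.1,37],-1.547)
E
```

```text
t 5.85 TCP [456.  171.3  36.7] zhead -1.5487 xax [ 0.0028  0.0017 -1.    ] F [-0.48  0.56 -0.33] M [ 0.073 -0.031 -0.049] gap 15.4 j [0.28 0.33 1.84 0.   0.97 1.83]
rotvec [-0.0017 -0.0016 -0.0028] shift tool now(mm) [-0.3 -0.7  0.1] in goal axes [-0.3 -0.7  0.1]
```

Emit:
{"fn": "play_rows", "kwargs": {
  "motion": [0,0,0,-0.005,0,0,1,0,0,0,-0.02,0,0,1,0,0,0,-0.025,0,0,1,0,0,0,-0.01,0,0,1,0,0,0,0,0,0,1,0,0,0,0,0,0,1]
}}

```text
clock: 6.45
eef_pos: [454.7, 170.8, 98.0]
eef_rot: [-2.9, 1.57, 1.834]
wrist_force: [-1.0, -0.1, -2.5]
finger_gap: 15.8
```

```bash
python3 - <<'E'
from h import *
for i in range(1): to([499.3,47.9,95],-1.3715)
E
```

```text
t 6.45 TCP [454.7 170.8  98. ] zhead -1.5487 xax [-2.e-04  8.e-04 -1.e+00] F [-1.04 -0.1  -2.51] M [0.062 0.049 0.021] gap 15.8 j [0.28 0.24 1.79 0.   1.11 1.83]
rotvec [-1.772e-01 -8.000e-04  1.000e-04] shift tool now(mm) [  2.8  41.9 123.9] in goal axes [  3.   19.4 129.3]
```

Emit:
{"fn": "play_rows", "kwargs": {
  "motion": [-0.088,0,0,0,0,0,1,-0.089,0,0,0,0,0,1,0,0,0,0,0.004,0.02,1,0,0,0,0,0.005,0.035,1,0,0,0,0,0.005,0.035,1,0,0,0,0,0.004,0.026,1,0,0,0,0,0.001,0.012,1,0,0,0,0,0,0,1,0,0,0,0,0,0,1]
}}

```text
clock: 7.35
eef_pos: [496.5, 45.8, 88.4]
eef_rot: [-1.75, 1.557, -3.112]
wrist_force: [-0.6, 0.1, -1.7]
finger_gap: 15.8
```

```bash
python3 - <<'E'
from m import *
for i in range(1): to([499.3,47.9,65],-1.3715)
n="wrist"
p,d=camera(n);P=camera_params(n); T=np.array(P["T"]); cv2.imwrite("pics/w3.png",p); np.save("w3d.npy",d); np.save("w3T.npy",T)
W=cloud(d,T,P);x,y,z=W[...,0],W[...,1],W[...,2]
print("bench z",np.nanmedian(z[(abs(x-620)<15)&(abs(y-20)<40)]))
def rect(m,name):
    pts=np.c_[x[m],y[m]].astype(np.float32); r=cv2.minAreaRect(pts); print(name,m.sum(),np.round(r[0],1),np.round(r[1],1),round(r[2],2),"z",np.median(z[m]).round(1))
rect((x>430)&(x<640)&(y>-230)&(y<80)&(z>8)&(z<34),"tray")
E
```

```text
t 7.35 TCP [496.5  45.8  88.4] zhead -1.3625 xax [-1.330e-02 -4.000e-04 -9.999e-01] F [-0.6   0.14 -1.75] M [ 0.014  0.036 -0.028] gap 15.8 j [ 0.02  0.29  1.75 -0.    1.11  1.38]
rotvec [ 0.009  -0.0023  0.0131] shift tool now(mm) [23.4  3.5 -1.4] in goal axes [23.4  3.2 -1.5]
bench z -1.9823959595288443
tray 22670 [517.6 -58.6] [100.4 250.3] 11.32 z 14.7
```

View pics/w3.png

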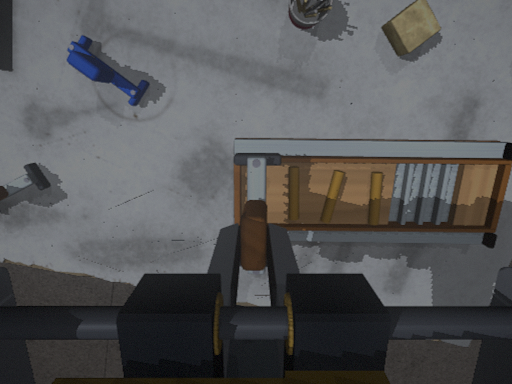

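Emit:
{"fn": "play_rows", "kwargs": {
  "motion": [0.009,-0.0023,0.0131,0.005,0.003,-0.001,1,0,0,0,0,0,0,1,0,0,0,0,0,0,1]
}}

```text
clock: 7.7
eef_pos: [498.6, 50.1, 82.8]
eef_rot: [1.576, 1.57, 0.208]
wrist_force: [-0.6, 0.2, -2.1]
finger_gap: 15.2
```

```bash
cat > look.py <<'E'
from m import *
import sys
name=sys.argv[1]
n="wrist"
to([499.3,47.9,65],-1.3715)
p,d=camera(n);P=camera_params(n); T=np.array(P["T"]); cv2.imwrite(f"pics/{name}.png",p); np.save(name+"d.npy",d); np.save(name+"T.npy",T)
to([499.3,47.9,65],-1.3715)
W=cloud(d,T,P);x,y,z=W[...,0],W[...,1],W[...,2]
zb=np.nanmedian(z[(abs(x-620)<15)&(abs(y-20)<40)]);print("bench z",zb);z=z-zb
def rect(m,name):
    pts=np.c_[x[m],y[m]].astype(np.float32); r=cv2.minAreaRect(pts); print(name,m.sum(),np.round(r[0],1),np.round(r[1],1),round(r[2],2),"z",np.median(z[m]).round(1)); return r
tr=(x>430)&(x<640)&(y>-230)&(y<80)&(z>10)&(z<34)
rect(tr,"tray")
lips=tr&(z>20.5)
rect(lips,"lips")
# tops by mask
E
python3 look.py w4
python3 - <<'E'
import cv2
p=cv2.imread("pics/w4.png"); cv2.imwrite("pics/w4c.png",cv2.resize(p[120:280,200:400],None,fx=4,fy=3.5*1.07,interpolation=cv2.INTER_CUBIC)[:600])
E
```

```text
t 7.7 TCP [498.6  50.1  82.8] zhead -1.3689 xax [ 1.e-03  2.e-04 -1.e+00] F [-0.6   0.21 -2.11] M [0.064 0.009 0.002] gap 15.2 j [0.03 0.29 1.76 0.   1.08 1.4 ]
rotvec [ 0.0026 -0.     -0.001 ] shift tool now(mm) [17.8  0.2  2.3] in goal axes [17.8  0.2  2.3]
t 7.75 TCP [498.6  50.1  82.7] zhead -1.3689 xax [ 8.e-04  2.e-04 -1.e+00] F [ 0.06  0.4  -2.53] M [-0.017 -0.023 -0.03 ] gap 15.9 j [0.03 0.29 1.76 0.   1.08 1.4 ]
rotvec [ 0.0026 -0.0001 -0.0008] shift tool now(mm) [17.7  0.3  2.3] in goal axes [17.7  0.3  2.3]
bench z -2.0822966092119657
tray 22925 [517.5 -59.1] [100.4 250.4] 11.3 z 16.7
lips 5029 [511.9 -60.4] [ 84.5 250.5] 10.71 z 24.3
```

View pics/w4c.png

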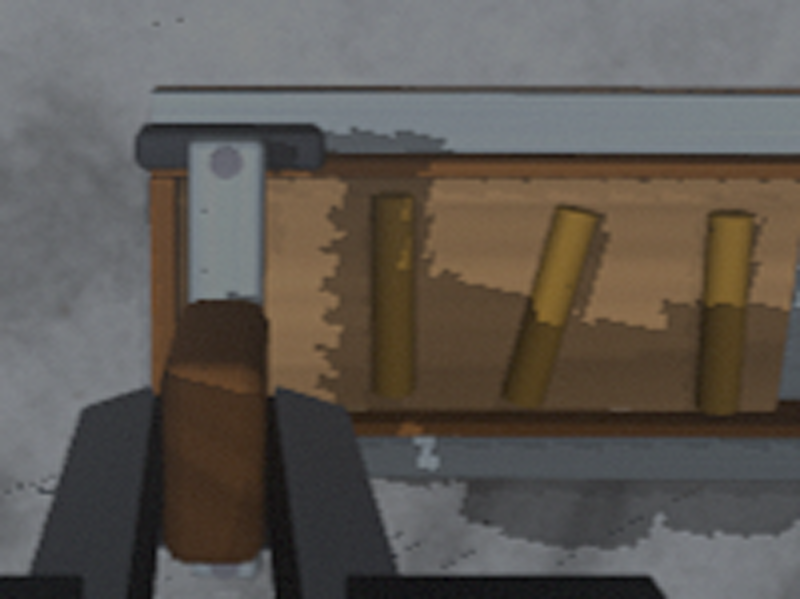

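```bash
cat > rel.py <<'E'
from m import *
import sys
name=sys.argv[1]
d=np.load(name+"d.npy");T=np.load(name+"T.npy");P=camera_params("wrist");Pp,M,s=pose()
W=cloud(d,T,P);x,y,z=W[...,0],W[...,1],W[...,2]
zb=np.nanmedian(z[(abs(x-620)<15)&(abs(y-20)<40)]);z0=z-zb
Q=(W-Pp)@M # tool frame
v,u=np.mgrid[:384,:512]
zr=Pp[2]-36.7
m=(z0>zr+20)&(z0<zr+34)&(Q[...,1]>12)&(Q[...,1]<60)&(abs(Q[...,2])<40)
print("bar px",m.sum(),"tool z range",np.percentile(Q[m][:,2],[1,50,99]).round(1),"tool y max",np.percentile(Q[m][:,1],[50,99,100]).round(1),"z",np.median(z0[m]))
c=Q[m][:,1:];c0=c-c.mean(0);w,V=np.linalg.eigh(c0.T@c0);print("bar angle in tool",V[:,1])
m=(z0>zr+8)&(z0<zr+19)&(Q[...,1]>25)&(Q[...,1]<60)&(abs(Q[...,2])<40)
print("runner px",m.sum(),"tool z",np.percentile(Q[m][:,2],[1,50,99]).round(1),"y",np.percentile(Q[m][:,1],[1,50,99]).round(1),"z",np.median(z0[m]))
# tray in tool frame
tr=(x>430)&(x<640)&(y>-230)&(y<80)&(z0>10)&(z0<30)
r=cv2.minAreaRect(Q[tr][:,1:].astype(np.float32));print("tray in tool (y,z)",np.round(r[0],1),np.round(r[1],1),r[2])
E
python3 rel.py w4
```

```text
bar px 857 tool z range [-4.9  2.3  9. ] tool y max [30.1 44.5 44.7] z 74.68172088246803
bar angle in tool [-0.99989324  0.01461179]
runner px 363 tool z [-14.9   4.8  20.5] y [36.5 41.6 44.5] z 62.15997945345072
tray in tool (y,z) [ -3.4 110.8] [100.4 250.4] 0.2664458751678467
```

```bash
cat >> rel.py <<'E'
m=(z0>zr+20)&(z0<zr+34)&(Q[...,1]>12)&(Q[...,1]<46)&(abs(Q[...,2])<40)
ys=[];lo=[];hi=[]
for vv in range(384):
    k=m[vv]
    if k.sum()>8: ys.append(np.median(Q[vv][k][:,1]));lo.append(Q[vv][k][:,2].min());hi.append(Q[vv][k][:,2].max())
ys=np.array(ys)
for e in(lo,hi): print("edge slope",np.polyfit(ys,e,1).round(4))
print(ys.round(0),np.round(lo,1),np.round(hi,1))
E
python3 rel.py w4 | tail -4
```

```text
-4.2 -4.2 -4.2 -4.2 -4.3 -4.3 -4.3 -4.3 -4.3 -4.3 -4.3 -4.3 -4.3 -4.3
 -4.3 -4.3] [7.5 9.  8.8 8.7 8.7 8.7 8.7 8.7 8.7 8.7 8.7 8.7 8.8 8.7 8.8 8.8 8.8 8.8
 8.8 8.8 8.8 8.8 8.1 8.8 8.9 8.8 8.8 8.8 8.9 8.9 8.9 8.9 8.9 8.9 8.9 8.9
 9.  9.  9.  9.  9.  9.  9.1 9.1]
```

Emit:
{"fn": "play_rows", "kwargs": {
  "motion": [0.004,0,-0.001,0.006,-0.0009,0.003,1,0,0,0,0.008,0,0.001,1,0,0,0,0.005,0,0,1,0,0,0,0,0,0,1,0,0,0,0,0,0,1]
}}

```text
clock: 8.25
eef_pos: [498.2, 45.8, 61.7]
eef_rot: [-1.792, 1.57, 3.118]
wrist_force: [0.4, 0.9, -1.2]
finger_gap: 15.2
```

```bash
python3 look.py w5; python3 rel.py w5 | head -5
python3 - <<'E'
import cv2
p=cv2.imread("pics/w5.png"); cv2.imwrite("pics/w5c.png",cv2.resize(p[130:270,210:390],None,fx=4,fy=4,interpolation=cv2.INTER_CUBIC))
E
```

```text
t 8.25 TCP [498.2  45.8  61.7] zhead -1.373 xax [-9.e-04  0.e+00 -1.e+00] F [ 0.4   0.91 -1.21] M [-0.001 -0.01  -0.003] gap 15.2 j [0.02 0.32 1.78 0.   1.04 1.39]
rotvec [-0.0015 -0.0002  0.0009] shift tool now(mm) [-3.3  1.5 -1.8] in goal axes [-3.3  1.5 -1.8]
t 8.3 TCP [498.2  45.8  61.7] zhead -1.373 xax [-9.e-04  0.e+00 -1.e+00] F [ 0.35 -0.1  -2.65] M [0.007 0.007 0.029] gap 15.6 j [0.02 0.32 1.78 0.   1.04 1.39]
rotvec [-0.0015 -0.0002  0.0009] shift tool now(mm) [-3.3  1.5 -1.8] in goal axes [-3.3  1.5 -1.8]
bench z -2.010671869397129
tray 24988 [517.1 -56.5] [100.4 246.1] 11.27 z 16.7
lips 5118 [518.9 -56.8] [ 82.5 250.6] 6.91 z 24.4
bar px 851 tool z range [-4.9  2.3  8.9] tool y max [30.1 44.5 44.6] z 53.597194677094166
bar angle in tool [-0.99987218  0.01598814]
runner px 367 tool z [-14.9   5.5  20.5] y [36.5 41.6 44.5] z 41.162752950721114
tray in tool (y,z) [ -1.6 104.1] [100.4 246.1] 0.06533374637365341
edge slope [-0.0097 -4.2486]
```

View pics/w5c.png

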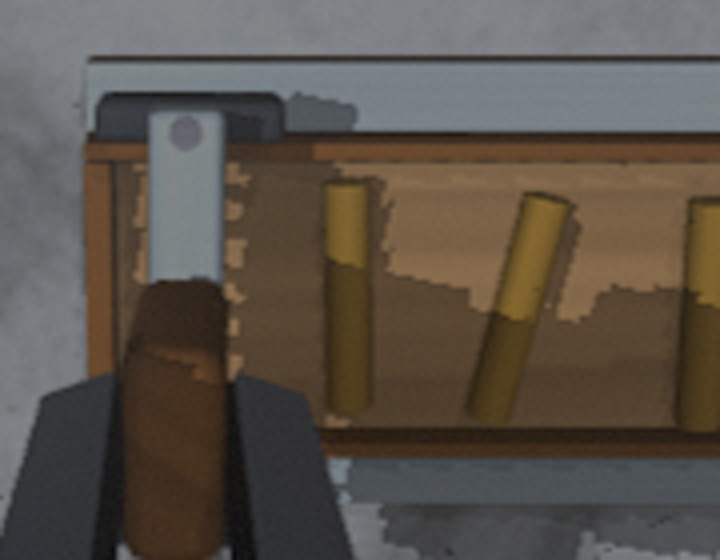

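Emit:
{"fn": "play_rows", "kwargs": {
  "motion": [0,0,0,0.002,0,0,1,0,0,0,0.002,0,0,1,0,0,0,0,0,0,1]
}}

```text
clock: 8.6
eef_pos: [498.4, 45.8, 57.8]
eef_rot: [-2.135, 1.571, 2.775]
wrist_force: [-0.2, 0.4, -1.7]
finger_gap: 16.2
```

Emit:
{"fn": "play_rows", "kwargs": {
  "motion": [0,0,0,0.0005,0,0,1,0,0,0,0,0,0,1]
}}

```text
clock: 8.8
eef_pos: [498.5, 45.9, 57.3]
eef_rot: [1.914, 1.571, 0.541]
wrist_force: [-0.4, 0.4, -2.0]
finger_gap: 15.7
```

Emit:
{"fn": "play_rows", "kwargs": {
  "motion": [0,0,0,0.0005,0,0,1]
}}

```text
clock: 8.9
eef_pos: [498.6, 45.9, 56.9]
eef_rot: [1.535, 1.571, 0.162]
wrist_force: [-0.1, 0.0, -2.3]
finger_gap: 15.9
```

Emit:
{"fn": "play_rows", "kwargs": {
  "motion": [0,0,0,0.0004,0,0,1]
}}

```text
clock: 9.0
eef_pos: [498.6, 45.9, 56.5]
eef_rot: [1.491, 1.57, 0.118]
wrist_force: [0.6, 0.1, -1.3]
finger_gap: 15.7
```

Emit:
{"fn": "play_rows", "kwargs": {
  "motion": [0,0,0,0.0004,0,0,1]
}}

```text
clock: 9.1
eef_pos: [498.6, 45.9, 56.1]
eef_rot: [1.521, 1.57, 0.148]
wrist_force: [0.3, 0.2, -2.2]
finger_gap: 15.6
```

Emit:
{"fn": "play_rows", "kwargs": {
  "motion": [0,0,0,0.0003,0,0,1]
}}

```text
clock: 9.2
eef_pos: [498.6, 45.9, 55.8]
eef_rot: [1.498, 1.57, 0.125]
wrist_force: [0.1, -0.3, -2.2]
finger_gap: 16.0
```

Emit:
{"fn": "play_rows", "kwargs": {
  "motion": [0,0,0,0.0003,0,0,1]
}}

```text
clock: 9.3
eef_pos: [498.6, 45.9, 55.4]
eef_rot: [1.574, 1.57, 0.201]
wrist_force: [-0.2, -0.5, -2.1]
finger_gap: 15.9
```

Emit:
{"fn": "play_rows", "kwargs": {
  "motion": [0,0,0,0.0003,0,0,1]
}}

```text
clock: 9.4
eef_pos: [498.6, 45.9, 55.1]
eef_rot: [1.433, 1.57, 0.061]
wrist_force: [0.3, -0.7, -2.5]
finger_gap: 16.0
```

Emit:
{"fn": "play_rows", "kwargs": {
  "motion": [0,0,0,0.0003,0,0,1]
}}

```text
clock: 9.5
eef_pos: [498.6, 45.9, 54.8]
eef_rot: [1.523, 1.57, 0.15]
wrist_force: [0.1, -0.9, -1.5]
finger_gap: 15.9
```

Emit:
{"fn": "play_rows", "kwargs": {
  "motion": [0,0,0,0.0003,0,0,1]
}}

```text
clock: 9.6
eef_pos: [498.6, 45.9, 54.5]
eef_rot: [1.468, 1.57, 0.096]
wrist_force: [-0.2, 0.6, -1.5]
finger_gap: 15.8
```

Emit:
{"fn": "play_rows", "kwargs": {
  "motion": [0,0,0,0.0003,0,0,1]
}}

```text
clock: 9.7
eef_pos: [498.6, 45.9, 54.1]
eef_rot: [1.457, 1.57, 0.084]
wrist_force: [0.3, 0.0, -1.2]
finger_gap: 15.7
```

Emit:
{"fn": "play_rows", "kwargs": {
  "motion": [0,0,0,0.0002,0,0,1]
}}

```text
clock: 9.8
eef_pos: [498.6, 45.9, 53.9]
eef_rot: [1.569, 1.57, 0.196]
wrist_force: [-0.2, 0.1, -1.2]
finger_gap: 15.7
```

Emit:
{"fn": "play_rows", "kwargs": {
  "motion": [0,0,0,0.0002,0,0,1]
}}

```text
clock: 9.9
eef_pos: [498.6, 45.9, 53.7]
eef_rot: [1.48, 1.57, 0.107]
wrist_force: [-0.6, 1.2, -1.7]
finger_gap: 15.5
```

Emit:
{"fn": "play_rows", "kwargs": {
  "motion": [0,0,0,0.0002,0,0,1]
}}

```text
clock: 10.0
eef_pos: [498.6, 45.9, 53.5]
eef_rot: [1.517, 1.57, 0.144]
wrist_force: [0.3, 0.3, -1.9]
finger_gap: 15.5
```

Emit:
{"fn": "play_rows", "kwargs": {
  "motion": [0,0,0,0.0002,0,0,1]
}}

```text
clock: 10.1
eef_pos: [498.6, 45.9, 53.2]
eef_rot: [1.511, 1.57, 0.138]
wrist_force: [-1.4, -0.1, -2.1]
finger_gap: 15.9
```

Emit:
{"fn": "play_rows", "kwargs": {
  "motion": [0,0,0,0.0002,0,0,1]
}}

```text
clock: 10.2
eef_pos: [498.6, 45.9, 53.0]
eef_rot: [1.448, 1.57, 0.075]
wrist_force: [-0.0, 0.2, -2.3]
finger_gap: 15.4
```

Emit:
{"fn": "play_rows", "kwargs": {
  "motion": [0,0,0,0.0002,0,0,1]
}}

```text
clock: 10.3
eef_pos: [498.6, 45.9, 52.8]
eef_rot: [1.47, 1.57, 0.097]
wrist_force: [-0.1, 0.6, -1.3]
finger_gap: 16.0
```

Emit:
{"fn": "play_rows", "kwargs": {
  "motion": [0,0,0,0.0002,0,0,1]
}}

```text
clock: 10.4
eef_pos: [498.6, 45.9, 52.6]
eef_rot: [1.531, 1.57, 0.158]
wrist_force: [0.2, 0.3, -1.7]
finger_gap: 15.5
```

Emit:
{"fn": "play_rows", "kwargs": {
  "motion": [0,0,0,0.0002,0,0,1]
}}

```text
clock: 10.5
eef_pos: [498.6, 45.9, 52.4]
eef_rot: [1.492, 1.57, 0.119]
wrist_force: [-0.8, -0.2, -2.7]
finger_gap: 15.9
```

Emit:
{"fn": "play_rows", "kwargs": {
  "motion": [0,0,0,0.0002,0,0,1]
}}

```text
clock: 10.6
eef_pos: [498.6, 45.9, 52.2]
eef_rot: [1.555, 1.57, 0.182]
wrist_force: [-0.2, -0.4, -2.0]
finger_gap: 15.9
```

Emit:
{"fn": "play_rows", "kwargs": {
  "motion": [0,0,0,0.0002,0,0,1]
}}

```text
clock: 10.7
eef_pos: [498.6, 45.9, 52.0]
eef_rot: [1.526, 1.57, 0.153]
wrist_force: [0.4, -0.4, -1.7]
finger_gap: 15.7
```

Emit:
{"fn": "play_rows", "kwargs": {
  "motion": [0,0,0,0.0002,0,0,1]
}}

```text
clock: 10.8
eef_pos: [498.6, 45.9, 51.7]
eef_rot: [1.452, 1.57, 0.079]
wrist_force: [0.2, -0.4, -1.1]
finger_gap: 15.5
```

Emit:
{"fn": "play_rows", "kwargs": {
  "motion": [0,0,0,0.0002,0,0,1]
}}

```text
clock: 10.9
eef_pos: [498.6, 45.9, 51.6]
eef_rot: [1.497, 1.57, 0.124]
wrist_force: [-0.3, -0.5, -1.4]
finger_gap: 15.9
```

Emit:
{"fn": "play_rows", "kwargs": {
  "motion": [0,0,0,0.0002,0,0,1]
}}

```text
clock: 11.0
eef_pos: [498.7, 45.9, 51.4]
eef_rot: [1.499, 1.57, 0.126]
wrist_force: [0.8, 0.2, -0.5]
finger_gap: 15.9
```

Emit:
{"fn": "play_rows", "kwargs": {
  "motion": [0,0,0,0,0,0,1]
}}

```text
clock: 11.1
eef_pos: [498.7, 45.9, 51.4]
eef_rot: [1.421, 1.57, 0.048]
wrist_force: [0.1, -0.7, -1.2]
finger_gap: 15.6
```

Emit:
{"fn": "play_rows", "kwargs": {
  "motion": [0,0,0,0.0002,0,0,1]
}}

```text
clock: 11.2
eef_pos: [498.8, 45.9, 51.3]
eef_rot: [1.422, 1.57, 0.05]
wrist_force: [0.3, -0.3, -0.1]
finger_gap: 15.7
```

Emit:
{"fn": "play_rows", "kwargs": {
  "motion": [0,0,0,0,0,0,1]
}}

```text
clock: 11.3
eef_pos: [498.7, 45.9, 51.3]
eef_rot: [1.458, 1.57, 0.085]
wrist_force: [-0.1, 0.7, -0.5]
finger_gap: 15.8
```

Emit:
{"fn": "play_rows", "kwargs": {
  "motion": [0,0,0,0.0002,0,0,1]
}}

```text
clock: 11.4
eef_pos: [498.8, 45.8, 51.2]
eef_rot: [1.441, 1.57, 0.068]
wrist_force: [-0.4, -0.9, -0.1]
finger_gap: 15.8
```

Emit:
{"fn": "play_rows", "kwargs": {
  "motion": [0,0,0,0,0,0,1]
}}

```text
clock: 11.5
eef_pos: [498.8, 45.9, 51.2]
eef_rot: [1.464, 1.57, 0.091]
wrist_force: [-0.2, 0.1, 0.7]
finger_gap: 15.8
```

Emit:
{"fn": "play_rows", "kwargs": {
  "motion": [0,0,0,0.0002,0,0,1]
}}

```text
clock: 11.6
eef_pos: [498.8, 45.8, 51.0]
eef_rot: [1.454, 1.57, 0.081]
wrist_force: [-0.9, -0.7, 0.6]
finger_gap: 15.8
```

Emit:
{"fn": "play_rows", "kwargs": {
  "motion": [0,0,0,0.0,0,0,1]
}}

```text
clock: 11.7
eef_pos: [498.8, 45.9, 51.0]
eef_rot: [1.464, 1.57, 0.091]
wrist_force: [-1.2, 0.7, 0.7]
finger_gap: 15.7
```

```bash
python3 - <<'E'
from h import *
to([499.3,47.9,65],-1.373)
E
```

```text
t 11.7 TCP [498.8  45.9  51. ] zhead -1.373 xax [ 9.e-04  1.e-04 -1.e+00] F [-1.18  0.69  0.67] M [ 0.014  0.133 -0.08 ] gap 15.7 j [0.02 0.34 1.79 0.   1.01 1.39]
rotvec [ 0.      0.0001 -0.0009] shift tool now(mm) [-14.    0.9  -1.9] in goal axes [-14.    0.9  -1.9]
```

```bash
cat > f.py <<'E'
from h import *
import sys
n=int(sys.argv[1]) if len(sys.argv)>1 else 4
F=[];Mo=[]
for i in range(n):
    s=read_state();F.append(s["wrist_force"]);Mo.append(s["moment"])
    if i<n-1: camera("top")
P,M,s=pose()
c=np.array([519.2,-54.0]);t=-1.373
dx=P[:2]-c;ex=np.array([np.cos(t),np.sin(t)]);ey=np.array([-ex[1],ex[0]])
print("t",round(s["clock"],2),"TCP",P.round(2),"zh",round(np.arctan2(M[1,2],M[0,2]),4),"xax",M[:2,0].round(4),"tray xy",round(dx@ex,1),round(dx@ey,1),"base",round(P[2]-36.7,2))
print("F",np.mean(F,0).round(2),"M",np.mean(Mo,0).round(3), "Fz",np.array(F)[:,2].round(1))
E
python3 f.py 5
```

```text
t 11.9 TCP [498.79  45.87  51.02] zh -1.3729 xax [0.0009 0.0001] tray xy -101.9 -0.4 base 14.32
F [-0.81  0.42  0.19] M [ 0.031  0.132 -0.001] Fz [ 0.7  0.1 -0.   0.1  0.1]
```

Emit:
{"fn": "play_rows", "kwargs": {
  "motion": [0,0,-0.003,0,0,0,1,0,0,0,0,0,0,1,0,0,0,0,0,0,1],
  "newtons": 5
}}

```text
clock: 12.2
eef_pos: [498.9, 45.7, 51.0]
eef_rot: [-1.411, 1.568, -2.784]
wrist_force: [-0.8, -1.1, -0.2]
finger_gap: 16.4
```

```bash
python3 f.py 3
```

```text
t 12.3 TCP [498.88  45.7   51.01] zh -1.3729 xax [-0.0022 -0.0008] tray xy -101.8 -0.3 base 14.31
F [ 0.05 -1.37 -0.58] M [-0.07   0.059  0.001] Fz [-0.2 -0.5 -1.1]
```

Emit:
{"fn": "play_rows", "kwargs": {
  "motion": [0,0,0,0.0003,0,0,1,0,0,0,0,0,0,1],
  "newtons": 5
}}

```text
clock: 12.5
eef_pos: [498.9, 45.7, 50.8]
eef_rot: [-1.361, 1.569, -2.734]
wrist_force: [-0.8, -1.0, 0.3]
finger_gap: 16.3
```

```bash
python3 f.py 3
```

```text
t 12.6 TCP [498.93  45.72  50.8 ] zh -1.3728 xax [-0.0019 -0.0009] tray xy -101.8 -0.3 base 14.1
F [-0.71 -0.84  0.45] M [-0.15   0.105 -0.016] Fz [0.3 1.1 0. ]
```

Emit:
{"fn": "play_rows", "kwargs": {
  "motion": [0,0,0,0.0002,0,0,1,0,0,0,0,0,0,1],
  "newtons": 5
}}

```text
clock: 12.8
eef_pos: [499.0, 45.7, 50.7]
eef_rot: [-1.332, 1.569, -2.705]
wrist_force: [-1.2, -0.1, 0.3]
finger_gap: 16.4
```

```bash
python3 f.py 4
```

```text
t 12.95 TCP [498.99  45.71  50.68] zh -1.3729 xax [-0.0017 -0.0009] tray xy -101.7 -0.2 base 13.98
F [-1.04 -0.63  0.15] M [-0.143  0.072 -0.006] Fz [ 0.3  0.2 -0.7  0.9]
```

Emit:
{"fn": "play_rows", "kwargs": {
  "motion": [0,0,0,0.0003,0,0,1,0,0,0,0,0,0,1],
  "newtons": 5
}}

```text
clock: 13.15
eef_pos: [499.0, 45.7, 50.4]
eef_rot: [-1.308, 1.569, -2.681]
wrist_force: [-0.8, -0.9, 0.7]
finger_gap: 16.0
```

```bash
python3 f.py 4
```

```text
t 13.3 TCP [498.99  45.71  50.43] zh -1.3729 xax [-0.0017 -0.0009] tray xy -101.7 -0.2 base 13.73
F [-0.3  -0.65  0.58] M [-0.158  0.113 -0.013] Fz [ 0.7  1.  -0.3  0.9]
```

```bash
cat > tilt.py <<'E'
from m import *
import sys
name=sys.argv[1]
p,d=camera("wrist");P=camera_params("wrist");T=np.array(P["T"]);cv2.imwrite(f"pics/{name}.png",p);np.save(name+"d.npy",d);np.save(name+"T.npy",T)
Pp,M,s=pose()
W=cloud(d,T,P); Q=(W-Pp)@M
zz=W[...,2]
b=(zz>-8)&(zz<4)&(abs(Q[...,2])<200)&(Q[...,1]>60)
A=np.c_[Q[b][:,1:],np.ones(b.sum())];cb=np.linalg.lstsq(A,zz[b],rcond=None)[0]
H=zz-(Q[...,1]*cb[0]+Q[...,2]*cb[1]+cb[2])
for lo,hi,y0,y1,nm in [(35,52,14,45,"bar")]:
    m=(H>lo)&(H<hi)&(Q[...,1]>y0)&(Q[...,1]<y1)&(abs(Q[...,2]-2)<6)
    A=np.c_[Q[m][:,1],np.ones(m.sum())];c,res,_,_=np.linalg.lstsq(A,H[m],rcond=None)
    print(nm,m.sum(),"slope dH/dy",c.round(4),"H mean",H[m].mean().round(2),"rms",np.sqrt(res/m.sum()))
m=(H>65)&(H<100)&(abs(Q[...,2]-2)<9)&(abs(Q[...,1])<25)
print("handle top",m.sum(),np.polyfit(Q[m][:,1],H[m],1).round(3) if m.sum()>5 else '')
# rail tops far: profile
for zt in (30,60,100,140,180):
    m=(abs(Q[...,2]-zt)<8)&(Q[...,1]>36.5)&(Q[...,1]<45)&(H>8)&(H<24)
    print("rail far tool z",zt,m.sum(),np.median(H[m]).round(2) if m.sum() else '')
print("bench fit",cb.round(4))
E
python3 tilt.py w6
```

```text
bar 701 slope dH/dy [-2.41000e-02  4.34252e+01] H mean 42.7 rms [1.18958163]
handle top 1632 [-0.248 87.838]
rail far tool z 30 218 15.6
rail far tool z 60 220 15.97
rail far tool z 100 224 16.35
rail far tool z 140 224 16.84
rail far tool z 180 225 17.31
bench fit [ 1.000e-04  1.200e-03 -2.091e+00]
```

View pics/w6.png

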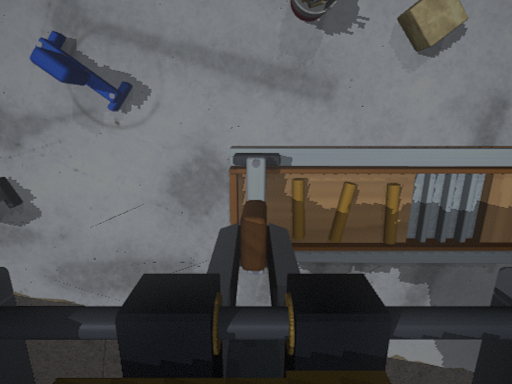

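```bash
python3 - <<'E'
from m import *
P=camera_params("wrist");Pc,M,s=pose()
for name,pp in (("w4",[498.6,50.1,82.7]),("w5",[498.2,45.8,61.7]),("w6",Pc)):
    d=np.load(name+"d.npy");T=np.load(name+"T.npy");W=cloud(d,T,P);Q=(W-np.array(pp))@M;zz=W[...,2]
    b=(abs(zz+2)<5)&(abs(Q[...,2])<200)&(Q[...,1]>60)
    A=np.c_[Q[b][:,1:],np.ones(b.sum())];cb=np.linalg.lstsq(A,zz[b],rcond=None)[0]
    H=zz-(Q[...,1]*cb[0]+Q[...,2]*cb[1]+cb[2])
    e=pp[2]-36.7+28
    out=[]
    for y in range(14,45,4):
        m=(abs(Q[...,1]-y)<2)&(abs(Q[...,2]-2.2)<5)&(abs(H-e)<5)
        out.append((y,m.sum(),round(float(np.median(H[m])),2),round(float(H[m].std()),2)) if m.sum() else (y,0))
    print(name,e.round(2),out)
    m=(abs(Q[...,1]-40)<4)&(abs(H-e+12)<4)&(abs(Q[...,2]-2.5)<18)&(abs(Q[...,2]-2.5)>9)
    k=Q[m][:,2];print(" runner top far",m.sum(),np.median(H[m]).round(2),"slope along x",np.polyfit(k,H[m],1).round(4))
E
```

```text
Traceback (most recent call last):
AttributeError: 'float' object has no attribute 'round'
```

```bash
cat > roll.py <<'E'
from m import *
import sys
P=camera_params("wrist");Pc,M,s=pose()
L=(("w4",[498.6,50.1,82.7]),("w5",[498.2,45.8,61.7]),("w6",[498.99,45.71,50.43])) if len(sys.argv)<2 else ((sys.argv[1],Pc),)
for name,pp in L:
    d=np.load(name+"d.npy");T=np.load(name+"T.npy");W=cloud(d,T,P);Q=(W-np.array(pp))@M;zz=W[...,2]
    b=(abs(zz+2)<5)&(abs(Q[...,2])<200)&(Q[...,1]>60)
    A=np.c_[Q[b][:,1:],np.ones(b.sum())];cb=np.linalg.lstsq(A,zz[b],rcond=None)[0]
    H=zz-(Q[...,1]*cb[0]+Q[...,2]*cb[1]+cb[2])
    e=float(pp[2])-36.7+28
    out=[]
    for y in range(14,45,4):
        m=(abs(Q[...,1]-y)<2)&(abs(Q[...,2]-2.2)<5)&(abs(H-e)<5)
        out.append((y,m.sum(),round(float(np.median(H[m])),2)) if m.sum() else (y,0))
    print(name,round(e,2),out)
    m=(abs(Q[...,1]-40)<4)&(abs(H-e+12)<4)&(abs(Q[...,2]-2.5)<18)&(abs(Q[...,2]-2.5)>9)
    k=Q[m][:,2];print(" runner top far",m.sum(),np.median(H[m]).round(2),"slope along x",np.polyfit(k,H[m],1).round(4))
    m=(abs(Q[...,1]-40)<4)&(abs(H-16)<5)&(Q[...,2]>25)&(Q[...,2]<150); print(" far rail H= a*z+b",np.polyfit(Q[m][:,2],H[m],1).round(4))
    m=(Q[...,1]<-39)&(Q[...,1]>-50)&(abs(H-16)<5)&(Q[...,2]>40)&(Q[...,2]<150); print(" near rail",m.sum(),np.polyfit(Q[m][:,2],H[m],1).round(4) if m.sum()>20 else '')
    m=(abs(Q[...,1])<28)&(abs(H-16)<3)&(Q[...,2]>24)&(Q[...,2]<30); print(" landing",m.sum(),np.median(H[m]).round(2))
E
python3 roll.py
```

```text
w4 74.0 [(14, np.int64(43), 74.71), (18, np.int64(71), 74.82), (22, np.int64(69), 75.19), (26, np.int64(67), 74.93), (30, np.int64(76), 74.88), (34, np.int64(73), 74.82), (38, np.int64(79), 75.19), (42, np.int64(85), 75.11)]
 runner top far 231 62.73 slope along x [5.94000e-02 6.24756e+01]
 far rail H= a*z+b [1.09000e-02 1.52589e+01]
 near rail 1010 [1.21000e-02 1.51955e+01]
 landing 364 16.29
w5 53.0 [(14, np.int64(43), 53.91), (18, np.int64(70), 53.82), (22, np.int64(68), 53.83), (26, np.int64(69), 53.69), (30, np.int64(80), 53.72), (34, np.int64(72), 53.77), (38, np.int64(79), 54.11), (42, np.int64(87), 54.1)]
 runner top far 232 41.59 slope along x [ 0.0502 41.3887]
 far rail H= a*z+b [1.15000e-02 1.52336e+01]
 near rail 1246 [1.21000e-02 1.52942e+01]
 landing 395 16.31
w6 41.73 [(14, np.int64(44), 42.66), (18, np.int64(76), 42.73), (22, np.int64(78), 42.86), (26, np.int64(70), 42.83), (30, np.int64(78), 42.86), (34, np.int64(75), 42.84), (38, np.int64(78), 42.92), (42, np.int64(83), 43.0)]
 runner top far 229 30.42 slope along x [ 0.0385 30.3001]
 far rail H= a*z+b [1.14000e-02 1.52447e+01]
 near rail 1284 [1.16000e-02 1.52738e+01]
 landing 397 16.19
```

Emit:
{"fn": "play_rows", "kwargs": {
  "motion": [0,-0.0105,0,0,0,0,1,0,0,0,0,0,0,1],
  "newtons": 5
}}

```text
clock: 13.55
eef_pos: [499.0, 45.7, 50.4]
eef_rot: [-0.151, 1.559, -1.524]
wrist_force: [-0.8, -1.1, 1.2]
finger_gap: 15.9
```

```bash
python3 f.py 4
```

```text
t 13.7 TCP [499.02  45.58  50.43] zh -1.3732 xax [ 0.0004 -0.0115] tray xy -101.6 -0.2 base 13.73
F [-0.73 -0.46  0.76] M [-0.156  0.138  0.009] Fz [1.2 0.7 0.5 0.7]
```

Emit:
{"fn": "play_rows", "kwargs": {
  "motion": [0,0,0,0.0003,0,0,1,0,0,0,0,0,0,1],
  "newtons": 6
}}

```text
clock: 13.9
eef_pos: [499.1, 45.6, 50.2]
eef_rot: [-0.149, 1.559, -1.522]
wrist_force: [-0.7, -0.5, 1.8]
finger_gap: 16.2
```

```bash
python3 f.py 4; python3 tilt.py w7 >/dev/null; python3 roll.py w7
```

```text
t 14.05 TCP [499.1   45.59  50.2 ] zh -1.3731 xax [ 0.0006 -0.0114] tray xy -101.6 -0.1 base 13.5
F [-0.47 -0.71  1.4 ] M [-0.163  0.165  0.021] Fz [1.8 1.1 1.5 1.2]
w7 41.51 [(14, np.int64(43), 42.59), (18, np.int64(70), 42.59), (22, np.int64(78), 42.65), (26, np.int64(70), 42.64), (30, np.int64(80), 42.75), (34, np.int64(74), 42.79), (38, np.int64(80), 42.83), (42, np.int64(85), 42.95)]
 runner top far 224 30.3 slope along x [ 0.0423 30.2412]
 far rail H= a*z+b [1.11000e-02 1.53011e+01]
 near rail 1213 [1.14000e-02 1.53236e+01]
 landing 400 16.2
```

Emit:
{"fn": "play_rows", "kwargs": {
  "motion": [0,0,-0.006,0,0,0,1,0,0,0,0,0,0,1],
  "newtons": 6
}}

```text
clock: 14.3
eef_pos: [499.1, 45.5, 50.2]
eef_rot: [-0.629, 1.557, -2.002]
wrist_force: [-0.7, -1.0, 2.1]
finger_gap: 16.0
```

```bash
python3 f.py 5
```

```text
t 14.5 TCP [499.02  45.56  50.21] zh -1.3731 xax [-0.0055 -0.0126] tray xy -101.6 -0.2 base 13.51
F [-0.76 -0.89  1.62] M [-0.162  0.172  0.002] Fz [2.1 1.2 1.7 1.5 1.6]
```

Emit:
{"fn": "play_rows", "kwargs": {
  "motion": [0,0,0.004,0.0001,0,0.002,1,0,0,0,0.0,0,0.003,1,0,0,0,0,0,0.003,1],
  "newtons": 6
}}

```text
clock: 14.8
eef_pos: [500.6, 38.0, 50.3]
eef_rot: [-0.317, 1.56, -1.69]
wrist_force: [-0.9, 3.2, 3.9]
finger_gap: 16.7
```

```bash
python3 f.py 2
```

```text
t 14.85 TCP [500.7   37.66  50.32] zh -1.3731 xax [-0.0011 -0.0107] tray xy -93.5 -0.1 base 13.62
F [-1.4   2.44  3.72] M [ 0.626  0.274 -0.018] Fz [3.9 3.6]
```

Emit:
{"fn": "play_rows", "kwargs": {
  "motion": [0,0,0,-0.0003,0,0.003,1,0,0,0,0,0,0.003,1,0,0,0,0,0,0.003,1,0,0,0,0,0,0.003,1]
}}

```text
clock: 15.25
eef_pos: [503.5, 25.1, 50.9]
eef_rot: [-0.244, 1.56, -1.617]
wrist_force: [-0.2, 1.5, 1.3]
finger_gap: 16.8
```

```bash
python3 f.py 2
```

```text
t 15.3 TCP [503.59  24.7   50.86] zh -1.3732 xax [-0.0004 -0.0106] tray xy -80.2 0.2 base 14.16
F [-0.42  1.56  1.74] M [ 0.454  0.107 -0.032] Fz [1.3 2.2]
```

Emit:
{"fn": "play_rows", "kwargs": {
  "motion": [0,0,0,0.0001,0,0.003,1,0,0,0,0,0,0.003,1,0,0,0,0,0,0.003,1,0,0,0,0,0,0.003,1]
}}

```text
clock: 15.7
eef_pos: [506.3, 12.2, 51.1]
eef_rot: [-0.208, 1.561, -1.581]
wrist_force: [-0.2, 3.3, 2.7]
finger_gap: 16.4
```

```bash
python3 f.py 2
```

```text
t 15.75 TCP [506.33  11.86  51.08] zh -1.3734 xax [-0.     -0.0104] tray xy -67.1 0.3 base 14.38
F [-0.05  3.05  2.93] M [ 0.579  0.144 -0.015] Fz [2.7 3.2]
```

Emit:
{"fn": "play_rows", "kwargs": {
  "motion": [0,0,0,-0.0001,0,0.003,1,0,0,0,0,0,0.003,1,0,0,0,-0.0001,0,0.003,1,0,0,0,0,0,0.003,1]
}}

```text
clock: 16.15
eef_pos: [509.2, -0.5, 52.1]
eef_rot: [-0.109, 1.561, -1.482]
wrist_force: [-1.3, 3.3, 7.5]
finger_gap: 17.9
```

```bash
python3 f.py 1; python3 tilt.py w8 >/dev/null
```

```text
t 16.15 TCP [509.2   -0.53  52.09] zh -1.3732 xax [ 0.0009 -0.0101] tray xy -54.4 0.7 base 15.39
F [-1.32  3.33  7.48] M [ 0.766  0.289 -0.001] Fz [7.5]tilt.py:14: RuntimeWarning: Mean of empty slice.
  print(nm,m.sum(),"slope dH/dy",c.round(4),"H mean",H[m].mean().round(2),"rms",np.sqrt(res/m.sum()))
  ret = ret.dtype.type(ret / rcount)
```

View pics/w8.png

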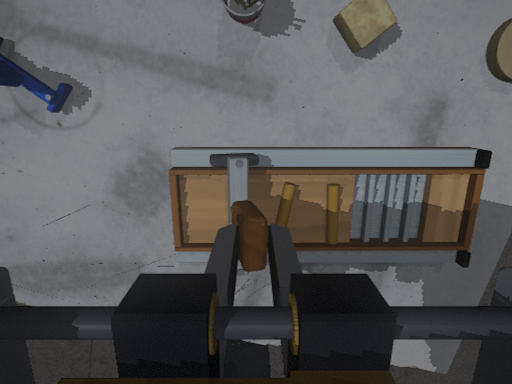

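```bash
python3 - <<'E'
from m import *
P=camera_params("wrist");Pc,M,s=pose()
c=np.array([519.2,-54.0]);t=-1.373
ex=np.array([np.cos(t),np.sin(t)]);ey=np.array([-ex[1],ex[0]])
for name,pp in (("w7",[499.1,45.59,50.2]),("w8",Pc)):
    d=np.load(name+"d.npy");T=np.load(name+"T.npy");W=cloud(d,T,P)
    bx=(W[...,:2]-c)@ex; by=(W[...,:2]-c)@ey; z=W[...,2]+2.1
    tx=(np.array(pp)[:2]-c)@ex
    print(name,"TCP x",tx.round(1))
    # bins: along x at y=15..35 (bar), and runner y 38-44, handle y -5..15
    for nm,y0,y1 in (("runner",37,44),("bar",18,30),("handle",4,12)):
        m=(by>y0)&(by<y1)&(abs(bx-tx)<35)
        r=[]
        for k in range(-30,31,3):
            q=m&(abs(bx-tx-k)<1.5)
            r.append(round(float(np.median(z[q])),1) if q.sum()>3 else None)
        print(nm,r)
cv2.imwrite("pics/w8c.png",cv2.resize(cv2.imread("pics/w8.png")[130:280,160:360],None,fx=4,fy=4,interpolation=cv2.INTER_CUBIC))
E
```

```text
w7 TCP x -101.6
runner [-0.1, 0.0, -0.1, -0.2, 15.0, 29.4, 29.7, 30.1, 30.7, 42.3, 43.1, 43.1, 42.6, 31.3, 31.0, 31.3, 31.3, 15.8, 15.5, 15.8, 15.8]
bar [199.4, 199.3, 199.5, 199.5, 199.5, 199.6, 197.6, 192.6, 192.6, 192.7, 192.8, 192.8, 194.4, 199.9, 199.9, 200.0, 200.1, 200.1, 200.1, 200.1, 22.2]
handle [-0.0, -0.0, -0.1, 121.1, 115.4, 121.5, 141.3, 111.8, 88.5, 89.5, 89.7, 89.8, 139.1, 136.5, 121.1, 114.9, 114.9, 16.2, 16.1, 16.5, 16.3]
w8 TCP x -54.0
runner [37.7, 38.1, 37.1, 36.3, 44.6, 47.3, 47.5, 46.6, 45.3, 32.0, 31.1, 30.4, 16.0, 15.6, 15.9, 15.9, 15.9, 16.2, 16.3, 16.2, 16.2]
bar [201.3, 201.4, 201.4, 201.5, 201.5, 201.5, 197.8, 194.6, 194.7, 194.7, 194.8, 194.9, 195.1, 201.3, 201.9, 201.9, 202.0, 202.0, 202.1, 202.1, 201.8]
handle [16.3, 16.3, 16.4, 121.9, 118.3, 131.1, 143.8, 95.6, 92.0, 91.9, 91.2, 90.8, 88.8, 142.2, 130.3, 117.7, 118.4, 91.4, 24.6, 26.3, 25.4]
```

View pics/w8c.png

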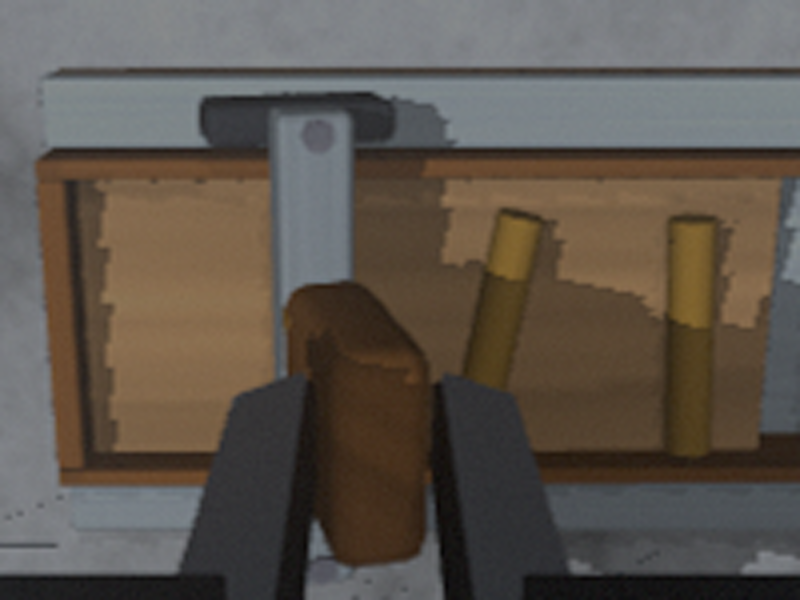

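Emit:
{"fn": "play_rows", "kwargs": {
  "motion": [0,0,0,-0.0003,0,-0.002,1,0,0,0,0,0,-0.002,1],
  "newtons": 4
}}

```text
clock: 16.4
eef_pos: [508.6, 2.2, 52.5]
eef_rot: [-0.107, 1.56, -1.481]
wrist_force: [-0.1, -0.1, 1.9]
finger_gap: 18.0
```

```bash
python3 f.py 2
```

```text
t 16.45 TCP [508.48   2.44  52.39] zh -1.3736 xax [ 0.0009 -0.011 ] tray xy -57.5 0.6 base 15.69
F [-0.49  0.08  2.26] M [0.049 0.098 0.04 ] Fz [1.9 2.6]
```

Emit:
{"fn": "play_rows", "kwargs": {
  "motion": [0,0,0,0.0,0,-0.002,1,0,0,0,0.0001,0,-0.002,1,0,0,0,0.0001,0,-0.002,1],
  "newtons": 4
}}

```text
clock: 16.75
eef_pos: [507.0, 8.4, 51.6]
eef_rot: [-0.176, 1.559, -1.549]
wrist_force: [-0.9, 0.5, 1.5]
finger_gap: 17.0
```

```bash
python3 f.py 1; cat > pit.py <<'E'
from m import *
import sys
P=camera_params("wrist");Pc,M,s=pose()
c=np.array([519.2,-54.0]);t=-1.373
ex=np.array([np.cos(t),np.sin(t)]);ey=np.array([-ex[1],ex[0]])
name=sys.argv[1]
p,d=camera("wrist");T=np.array(P["T"]);cv2.imwrite(f"pics/{name}.png",p);np.save(name+"d.npy",d);np.save(name+"T.npy",T)
W=cloud(d,T,P)
bx=(W[...,:2]-c)@ex; by=(W[...,:2]-c)@ey; z=W[...,2]+2.1
tx=(Pc[:2]-c)@ex
print("TCP x",tx.round(1),"finger gap",s["finger_gap"])
for nm,y0,y1 in (("runner",37,44),("handle",4,12)):
    m=(by>y0)&(by<y1)&(abs(bx-tx)<35)
    r=[]
    for k in range(-36,34,3):
        q=m&(abs(bx-tx-k)<1.5)
        r.append((k,round(float(np.median(z[q])),1)) if q.sum()>3 else None)
    print(nm,r)
q=(by>37)&(by<44)&(abs(bx-tx)<40)&(z>26)&(z<40)
k=bx[q]-tx; print("runner rel x",np.percentile(k,[1,99]).round(1),"pitch slope",np.polyfit(k,z[q],1).round(3))
a=cv2.resize(p[130:280,160:360],None,fx=4,fy=4,interpolation=cv2.INTER_CUBIC);cv2.imwrite(f"pics/{name}c.png",a)
E
python3 pit.py w9
```

```text
t 16.75 TCP [506.99   8.45  51.64] zh -1.3735 xax [ 0.0002 -0.0114] tray xy -63.6 0.3 base 14.94
F [-0.85  0.49  1.55] M [ 0.038 -0.09  -0.01 ] Fz [1.5]
TCP x -63.6 finger gap 17.049944355567018
runner [None, (-33, 15.4), (-30, 15.4), (-27, 15.5), (-24, 34.1), (-21, 34.6), (-18, 34.4), (-15, 34.3), (-12, 44.5), (-9, 45.6), (-6, 45.9), (-3, 45.5), (0, 44.4), (3, 32.5), (6, 31.9), (9, 31.6), (12, 16.4), (15, 15.8), (18, 15.8), (21, 15.9), (24, 16.1), (27, 16.2), (30, 16.1), (33, 16.1)]
handle [(-36, 15.9), (-33, 15.9), (-30, 16.3), (-27, 16.2), (-24, 16.0), (-21, 119.9), (-18, 116.2), (-15, 127.7), (-12, 142.6), (-9, 113.4), (-6, 91.8), (-3, 92.1), (0, 92.0), (3, 91.4), (6, 91.4), (9, 140.8), (12, 125.8), (15, 116.3), (18, 117.9), (21, 16.6), (24, 16.3), (27, 16.6), (30, 16.7), (33, 24.7)]
runner rel x [-24.1  11. ] pitch slope [-0.107 32.545]
```

View pics/w9c.png

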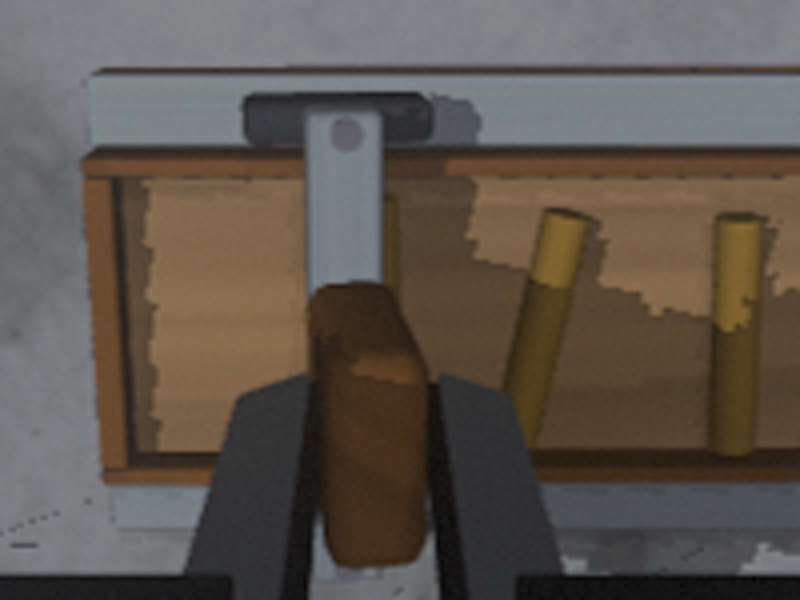

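Emit:
{"fn": "play_rows", "kwargs": {
  "motion": [0,0,0,0.0001,0,-0.002,1,0,0,0,0.0001,0,-0.002,1,0,0,0,0,0,-0.001,1],
  "newtons": 4
}}

```text
clock: 17.1
eef_pos: [505.8, 14.1, 51.1]
eef_rot: [-0.205, 1.559, -1.579]
wrist_force: [0.5, -0.4, 0.8]
finger_gap: 16.2
```

```bash
python3 f.py 1; python3 pit.py w10 | tail -1
```

```text
t 17.1 TCP [505.77  14.08  51.12] zh -1.3732 xax [-0.0001 -0.0114] tray xy -69.4 0.2 base 14.42
F [ 0.5  -0.42  0.77] M [ 0.082 -0.113  0.001] Fz [0.8]
runner rel x [-19.8  15.4] pitch slope [-1.1000e-02  3.1867e+01]
```

Emit:
{"fn": "play_rows", "kwargs": {
  "motion": [0,0,0,0,0,-0.002,1,0,0,0,0,0,-0.001,1,0,0,0,0,0,0,1],
  "newtons": 4
}}

```text
clock: 17.45
eef_pos: [505.0, 17.2, 50.9]
eef_rot: [-0.236, 1.559, -1.609]
wrist_force: [-0.0, -0.6, -0.1]
finger_gap: 15.7
```

```bash
python3 f.py 1; python3 pit.py w11 | tail -1
```

```text
t 17.45 TCP [504.99  17.25  50.89] zh -1.373 xax [-0.0004 -0.0116] tray xy -72.7 0.1 base 14.19
F [-0.05 -0.58 -0.14] M [-0.088 -0.016  0.022] Fz [-0.1]
runner rel x [-17.6  17.7] pitch slope [1.5000e-02 3.1276e+01]
```

Emit:
{"fn": "play_rows", "kwargs": {
  "motion": [0,0,0,0,0,0,1,0,0,0,0,0,0,1,0,0,0,0,0,0,1],
  "newtons": 50
}}

```text
clock: 17.8
eef_pos: [505.0, 17.1, 50.9]
eef_rot: [-0.232, 1.559, -1.605]
wrist_force: [0.6, 0.1, -0.0]
finger_gap: 15.1
```

```bash
python3 f.py 3; python3 pit.py w12 | tail -1
```

```text
t 17.9 TCP [505.02  17.15  50.92] zh -1.3732 xax [-0.0005 -0.0115] tray xy -72.6 0.1 base 14.22
F [-0.   -0.21 -0.41] M [ 0.052 -0.037  0.01 ] Fz [-0.  -1.1 -0. ]
runner rel x [-17.6  17.7] pitch slope [1.60e-02 3.13e+01]
```

Emit:
{"fn": "play_rows", "kwargs": {
  "motion": [0,0,0,0.0002,0,0,1,0,0,0,0,0,0,1]
}}

```text
clock: 18.15
eef_pos: [505.1, 17.2, 50.8]
eef_rot: [-0.217, 1.559, -1.591]
wrist_force: [-0.7, 1.4, -0.0]
finger_gap: 15.4
```

```bash
python3 f.py 3
```

```text
t 18.25 TCP [505.07  17.15  50.79] zh -1.3733 xax [-0.0003 -0.0115] tray xy -72.5 0.1 base 14.09
F [-0.2   0.06  0.28] M [0.045 0.055 0.001] Fz [-0.   0.6  0.2]
```

Emit:
{"fn": "play_rows", "kwargs": {
  "motion": [0,0,0,0.0001,0,0.002,1,0,0,0,0,0,0.002,1,0,0,0,0,0,0.002,1,0,0,0,0,0,0.002,1]
}}

```text
clock: 18.65
eef_pos: [506.7, 9.3, 50.9]
eef_rot: [-0.223, 1.56, -1.596]
wrist_force: [0.1, 2.0, 1.2]
finger_gap: 15.1
```

```bash
python3 f.py 1; python3 pit.py w13 | tail -1
```

```text
t 18.65 TCP [506.73   9.33  50.93] zh -1.373 xax [-0.0003 -0.0106] tray xy -64.5 0.2 base 14.23
F [0.13 2.03 1.24] M [0.457 0.143 0.004] Fz [1.2]
runner rel x [-17.6  17.7] pitch slope [7.0000e-03 3.1357e+01]
```

Emit:
{"fn": "play_rows", "kwargs": {
  "motion": [0,0,0,0,0,0.0025,1,0,0,0,0,0,0.0025,1,0,0,0,0,0,0.0025,1,0,0,0,0,0,0.0025,1]
}}

```text
clock: 19.1
eef_pos: [508.9, -1.4, 51.1]
eef_rot: [-0.228, 1.56, -1.602]
wrist_force: [-0.5, 2.0, 1.7]
finger_gap: 15.4
```

```bash
python3 f.py 1; python3 pit.py w14 | tail -1
```

```text
t 19.1 TCP [508.86  -1.44  51.06] zh -1.3732 xax [-0.0003 -0.0105] tray xy -53.6 0.2 base 14.36
F [-0.49  1.97  1.73] M [ 0.497  0.061 -0.016] Fz [1.7]
runner rel x [-17.6  17.7] pitch slope [7.0000e-03 3.1519e+01]
```

View pics/w14c.png

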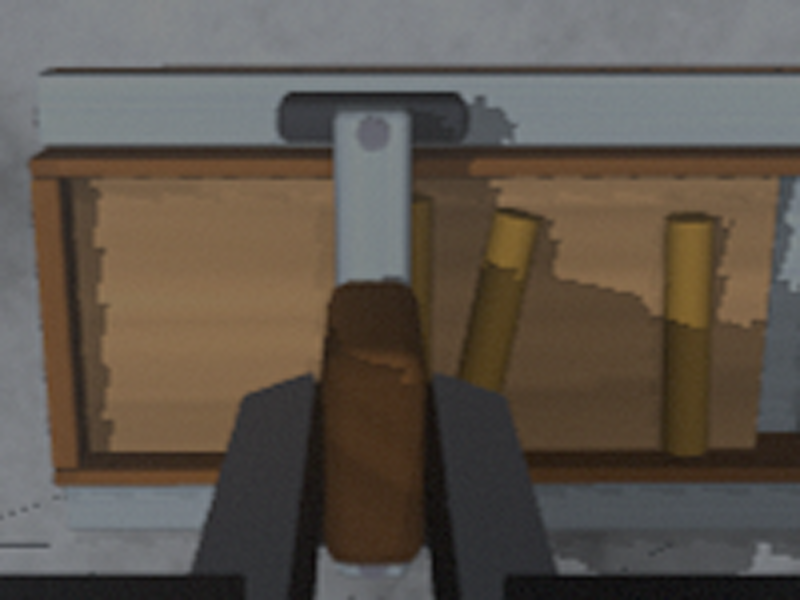

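The rake is level again, and rod_0 rides just ahead of the bar (crop px 420,260).

Emit:
{"fn": "play_rows", "kwargs": {
  "motion": [0,0,0,0,0,0.0025,1,0,0,0,-0.0001,0,0.0025,1,0,0,0,0,0,0.0025,1,0,0,0,0,0,0.0025,1]
}}

```text
clock: 19.55
eef_pos: [511.0, -12.2, 51.2]
eef_rot: [-0.237, 1.56, -1.61]
wrist_force: [-0.3, 1.5, 0.7]
finger_gap: 15.3
```

```bash
python3 f.py 1; python3 pit.py w15 | tail -1
```

```text
t 19.55 TCP [510.99 -12.23  51.25] zh -1.3732 xax [-0.0004 -0.0106] tray xy -42.6 0.2 base 14.55
F [-0.33  1.47  0.72] M [0.505 0.14  0.025] Fz [0.7]
runner rel x [-17.6  17.7] pitch slope [1.100e-02 3.178e+01]
```

Emit:
{"fn": "play_rows", "kwargs": {
  "motion": [0,0,0,0.0001,0,0.0025,1,0,0,0,0,0,0.0025,1,0,0,0,0,0,0.0025,1,0,0,0,0,0,0.0025,1]
}}

```text
clock: 20.0
eef_pos: [513.2, -22.9, 51.4]
eef_rot: [-0.213, 1.56, -1.586]
wrist_force: [-0.6, 2.6, 1.3]
finger_gap: 15.5
```

```bash
python3 f.py 2
```

```text
t 20.05 TCP [513.3  -23.23  51.39] zh -1.3734 xax [-0.0001 -0.0105] tray xy -31.3 0.3 base 14.69
F [-0.34  1.99  1.38] M [ 0.441  0.131 -0.001] Fz [1.3 1.5]
```

Emit:
{"fn": "play_rows", "kwargs": {
  "motion": [0,0,0,0,0,0.0025,1,0,0,0,0,0,0.0025,1,0,0,0,0,0,0.0025,1,0,0,0,0,0,0.0025,1]
}}

```text
clock: 20.45
eef_pos: [515.4, -33.7, 51.5]
eef_rot: [-0.214, 1.56, -1.587]
wrist_force: [0.1, 1.7, 1.7]
finger_gap: 15.3
```

```bash
python3 f.py 1; python3 pit.py w16|tail -1
```

```text
t 20.45 TCP [515.37 -33.69  51.52] zh -1.3733 xax [-0.0002 -0.0104] tray xy -20.7 0.2 base 14.82
F [0.07 1.7  1.7 ] M [0.568 0.133 0.022] Fz [1.7]
runner rel x [-17.6  17.7] pitch slope [3.0000e-03 3.2016e+01]
```

View pics/w16c.png

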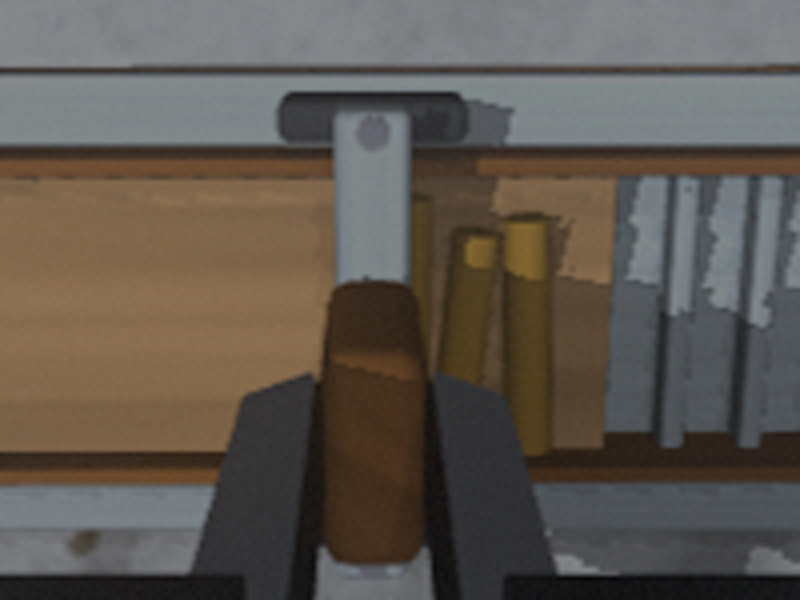

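All three rods are bunched ahead of the bar (crop px 422, 470, 525), and the grooves begin at px 610.

Emit:
{"fn": "play_rows", "kwargs": {
  "motion": [0,0,0,0,0,0.0025,1,0,0,0,0,0,0.0025,1,0,0,0,0,0,0.0025,1,0,0,0,0,0,0.0025,1]
}}

```text
clock: 20.9
eef_pos: [517.5, -44.4, 51.7]
eef_rot: [-0.214, 1.56, -1.588]
wrist_force: [-0.6, 3.5, 2.1]
finger_gap: 15.7
```

```bash
python3 f.py 2
```

```text
t 20.95 TCP [517.61 -44.74  51.66] zh -1.3735 xax [-0.0001 -0.0105] tray xy -9.4 0.3 base 14.96
F [-0.51  2.85  1.72] M [ 0.513  0.102 -0.011] Fz [2.1 1.3]
```

Emit:
{"fn": "play_rows", "kwargs": {
  "motion": [0,0,0,0,0,0.002,1,0,0,0,0,0,0.002,1,0,0,0,0,0,0.002,1,0,0,0,0,0,0.002,1]
}}

```text
clock: 21.35
eef_pos: [519.2, -53.1, 51.7]
eef_rot: [-0.217, 1.56, -1.59]
wrist_force: [-0.7, 2.6, 1.2]
finger_gap: 15.6
```

```bash
python3 f.py 1; python3 pit.py w17|tail -1
```

```text
t 21.35 TCP [519.25 -53.13  51.74] zh -1.3734 xax [-0.0002 -0.0105] tray xy -0.8 0.2 base 15.04
F [-0.7   2.6   1.19] M [0.635 0.098 0.007] Fz [1.2]
runner rel x [-17.6  17.6] pitch slope [1.0000e-03 3.2171e+01]
```

View pics/w17c.png

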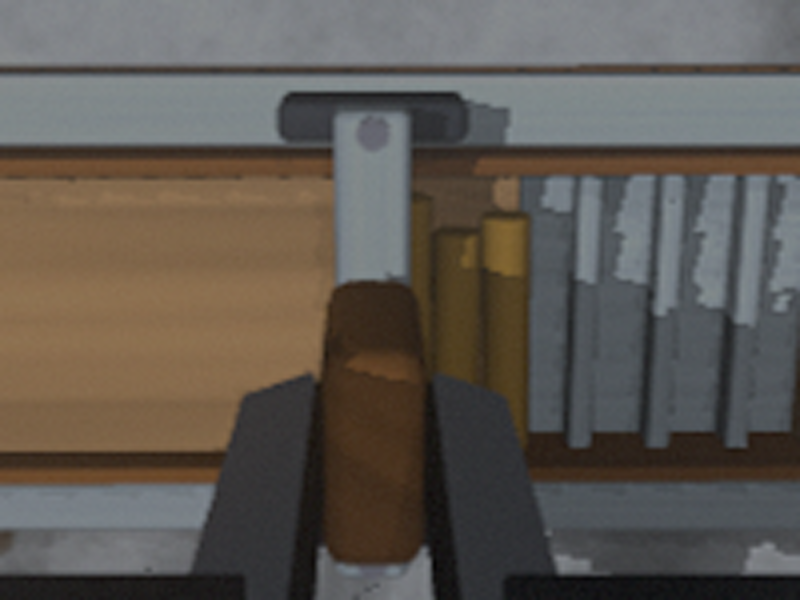

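The three rods lie parallel, with the first at the edge of groove 1 (px 525).

Emit:
{"fn": "play_rows", "kwargs": {
  "motion": [0,0,0,0.0001,0,0.002,1,0,0,0,0,0,0.002,1,0,0,0,0,0,0.002,1,0,0,0,0,0,0.002,1]
}}

```text
clock: 21.8
eef_pos: [521.0, -61.7, 51.8]
eef_rot: [-0.204, 1.56, -1.578]
wrist_force: [-0.6, 2.8, 1.4]
finger_gap: 15.6
```

```bash
python3 f.py 2
```

```text
t 21.85 TCP [521.06 -61.95  51.81] zh -1.3735 xax [-0.     -0.0105] tray xy 8.2 0.3 base 15.11
F [-0.72  1.89  1.93] M [ 0.603  0.133 -0.028] Fz [1.4 2.5]
```

Emit:
{"fn": "play_rows", "kwargs": {
  "motion": [0,0,0,0,0,0.002,1,0,0,0,0,0,0.002,1,0,0,0,0,0,0.002,1]
}}

```text
clock: 22.15
eef_pos: [522.3, -68.2, 51.9]
eef_rot: [-0.206, 1.56, -1.579]
wrist_force: [-0.7, 3.3, 2.3]
finger_gap: 15.7
```

```bash
python3 f.py 1; python3 pit.py w18|tail -1
```

```text
t 22.15 TCP [522.29 -68.24  51.86] zh -1.3735 xax [-0.0001 -0.0105] tray xy 14.6 0.2 base 15.16
F [-0.71  3.31  2.35] M [0.645 0.095 0.04 ] Fz [2.3]
runner rel x [-17.6  17.7] pitch slope [-1.0000e-03  3.2268e+01]
```

View pics/w18c.png

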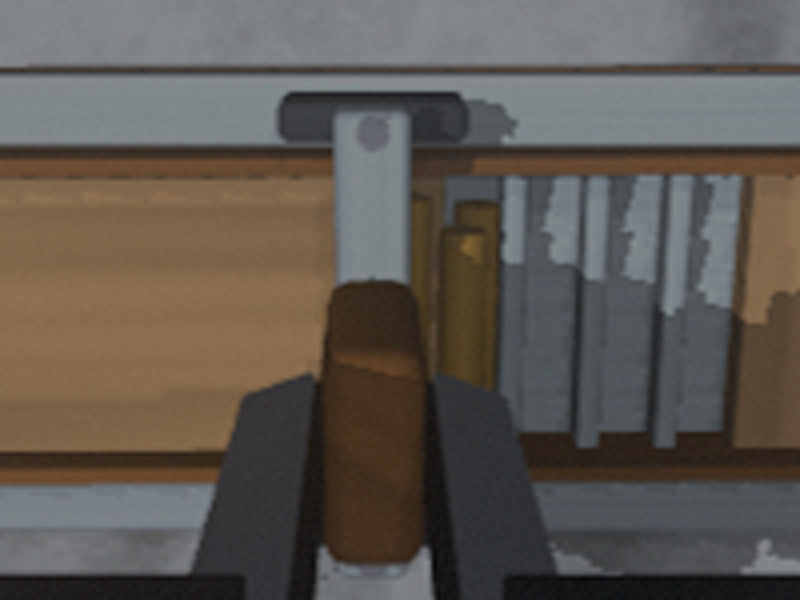

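rod_2 has dropped into groove 1 and rod_1 is riding over it. I'll continue.

Emit:
{"fn": "play_rows", "kwargs": {
  "motion": [0,0,0,-0.0001,0,0.002,1,0,0,0,0,0,0.002,1,0,0,0,0,0,0.002,1]
}}

```text
clock: 22.5
eef_pos: [523.5, -74.7, 51.9]
eef_rot: [-0.226, 1.56, -1.599]
wrist_force: [-0.9, 2.2, 1.7]
finger_gap: 15.3
```

```bash
python3 f.py 2
```

```text
t 22.55 TCP [523.57 -75.02  51.9 ] zh -1.3736 xax [-0.0002 -0.0107] tray xy 21.5 0.2 base 15.2
F [-0.66  1.94  1.56] M [0.546 0.122 0.028] Fz [1.7 1.4]
```

Emit:
{"fn": "play_rows", "kwargs": {
  "motion": [0,0,0,0,0,0.002,1,0,0,0,0,0,0.002,1,0,0,0,0,0,0.002,1]
}}

```text
clock: 22.85
eef_pos: [524.8, -81.3, 52.0]
eef_rot: [-0.229, 1.56, -1.602]
wrist_force: [-0.5, 2.5, 1.8]
finger_gap: 15.5
```

```bash
python3 f.py 1; python3 pit.py w19|tail -1
```

```text
t 22.85 TCP [524.78 -81.26  51.97] zh -1.3735 xax [-0.0003 -0.0106] tray xy 27.8 0.1 base 15.27
F [-0.5   2.55  1.83] M [ 0.53   0.089 -0.016] Fz [1.8]
runner rel x [-17.6  17.7] pitch slope [8.0000e-03 3.2436e+01]
```

View pics/w19c.png

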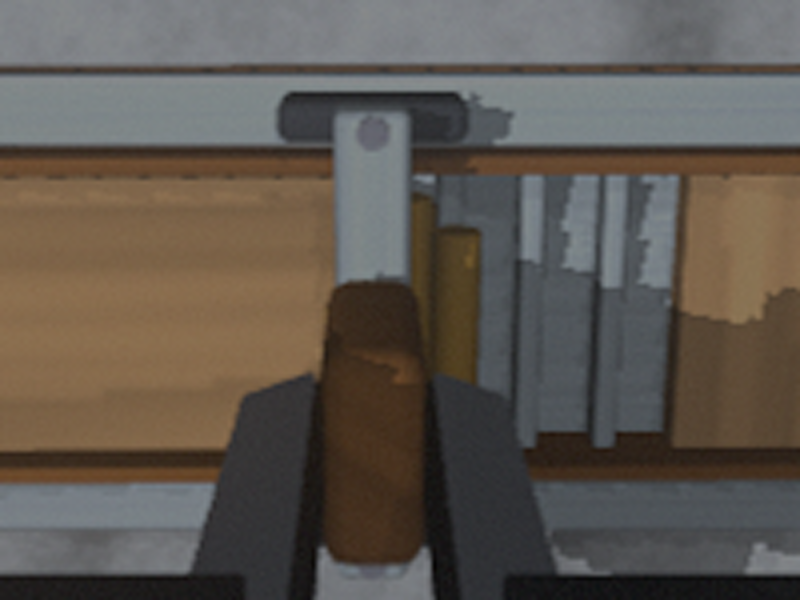

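Emit:
{"fn": "play_rows", "kwargs": {
  "motion": [0,0,0,0,0,0.002,1,0,0,0,0,0,0.002,1,0,0,0,0,0,0.002,1]
}}

```text
clock: 23.2
eef_pos: [526.1, -87.8, 52.0]
eef_rot: [-0.231, 1.56, -1.604]
wrist_force: [-0.1, 2.4, 1.0]
finger_gap: 15.3
```

```bash
python3 f.py 2
```

```text
t 23.25 TCP [526.12 -88.07  52.03] zh -1.3736 xax [-0.0003 -0.0109] tray xy 34.8 0.1 base 15.33
F [-0.2   1.88  0.92] M [0.5   0.128 0.064] Fz [1.  0.8]
```

Emit:
{"fn": "play_rows", "kwargs": {
  "motion": [0,0,0,0,0,0.002,1,0,0,0,0,0,0.002,1,0,0,0,0,0,0.002,1]
}}

```text
clock: 23.55
eef_pos: [527.4, -94.4, 52.1]
eef_rot: [-0.224, 1.56, -1.598]
wrist_force: [-1.0, 1.3, 1.6]
finger_gap: 15.6
```

```bash
python3 f.py 1; python3 pit.py w20|tail -1
```

```text
t 23.55 TCP [527.37 -94.38  52.09] zh -1.3736 xax [-0.0003 -0.0109] tray xy 41.2 0.1 base 15.39
F [-1.02  1.31  1.62] M [ 0.474  0.14  -0.012] Fz [1.6]
runner rel x [-17.6  17.8] pitch slope [3.0000e-03 3.2516e+01]
```

View pics/w20c.png

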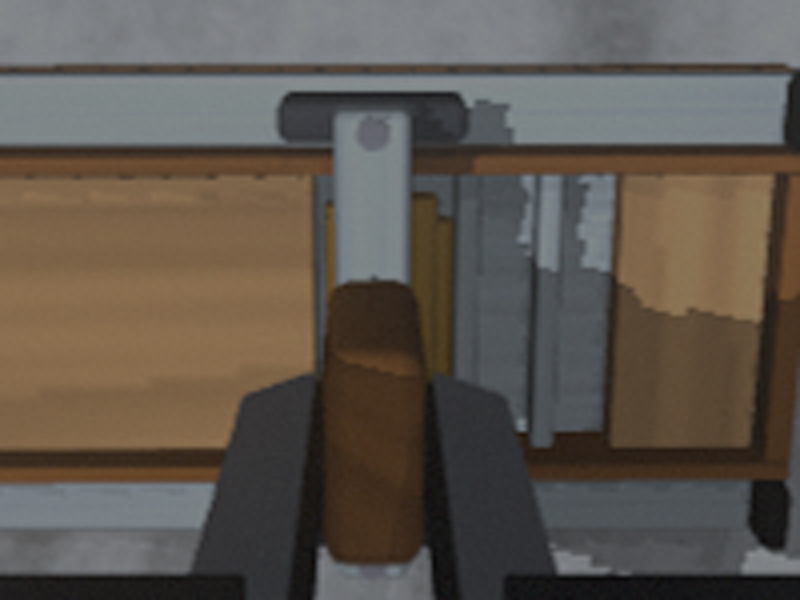

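rod_2 shows in groove 1 (px 330), rod_1 is down in groove 2 (px 445), and rod_0 is being pushed over it.

Emit:
{"fn": "play_rows", "kwargs": {
  "motion": [0,0,0,0,0,0.002,1,0,0,0,0,0,0.002,1,0,0,0,0,0,0.002,1]
}}

```text
clock: 23.9
eef_pos: [528.6, -100.9, 52.1]
eef_rot: [-0.234, 1.56, -1.607]
wrist_force: [0.7, 2.2, 1.2]
finger_gap: 15.7
```

```bash
python3 f.py 2
```

```text
t 23.95 TCP [ 528.69 -101.15   52.13] zh -1.3737 xax [-0.0003 -0.0111] tray xy 48.1 0.0 base 15.43
F [0.14 1.51 1.79] M [0.457 0.106 0.014] Fz [1.2 2.4]
```

Emit:
{"fn": "play_rows", "kwargs": {
  "motion": [0,0,0,0,0,0.002,1,0,0,0,0,0,0.002,1,0,0,0,0,0,0.002,1]
}}

```text
clock: 24.25
eef_pos: [529.9, -107.4, 52.2]
eef_rot: [-0.232, 1.56, -1.606]
wrist_force: [0.7, 2.3, 1.3]
finger_gap: 15.1
```

```bash
python3 f.py 1; python3 pit.py w21|tail -1
```

```text
t 24.25 TCP [ 529.93 -107.4    52.19] zh -1.3737 xax [-0.0004 -0.011 ] tray xy 54.5 0.0 base 15.49
F [0.66 2.28 1.27] M [ 0.511  0.142 -0.03 ] Fz [1.3]
runner rel x [-17.6  17.7] pitch slope [5.000e-03 3.268e+01]
```

View pics/w21c.png

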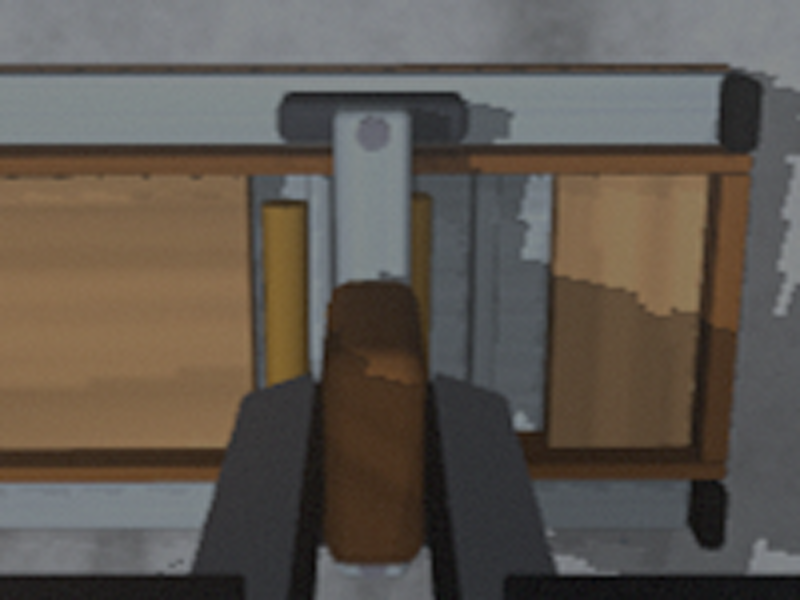

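Emit:
{"fn": "play_rows", "kwargs": {
  "motion": [0,0,0,0,0,0.002,1,0,0,0,0,0,0.002,1,0,0,0,0,0,0.002,1,0,0,0,0,0,0.002,1]
}}

```text
clock: 24.7
eef_pos: [531.6, -116.1, 52.2]
eef_rot: [-0.239, 1.56, -1.613]
wrist_force: [-1.0, 2.6, 0.3]
finger_gap: 15.6
```

```bash
python3 f.py 2
```

```text
t 24.75 TCP [ 531.68 -116.36   52.27] zh -1.3738 xax [-0.0003 -0.0112] tray xy 63.6 -0.0 base 15.57
F [-0.48  1.69  1.27] M [ 0.411  0.113 -0.025] Fz [0.3 2.3]
```

Emit:
{"fn": "play_rows", "kwargs": {
  "motion": [0,0,0,0,0,0.002,1,0,0,0,0,0,0.002,1,0,0,0,0,0,0.002,1]
}}

```text
clock: 25.05
eef_pos: [532.9, -122.6, 52.3]
eef_rot: [-0.238, 1.56, -1.612]
wrist_force: [-0.7, 1.4, 0.5]
finger_gap: 15.3
```

```bash
python3 f.py 1; python3 pit.py w22|tail -1
```

```text
t 25.05 TCP [ 532.89 -122.62   52.3 ] zh -1.3738 xax [-0.0005 -0.0112] tray xy 70.0 -0.1 base 15.6
F [-0.74  1.39  0.48] M [0.444 0.071 0.036] Fz [0.5]
runner rel x [-17.6  17.7] pitch slope [2.0000e-03 3.2711e+01]
```

View pics/w22c.png

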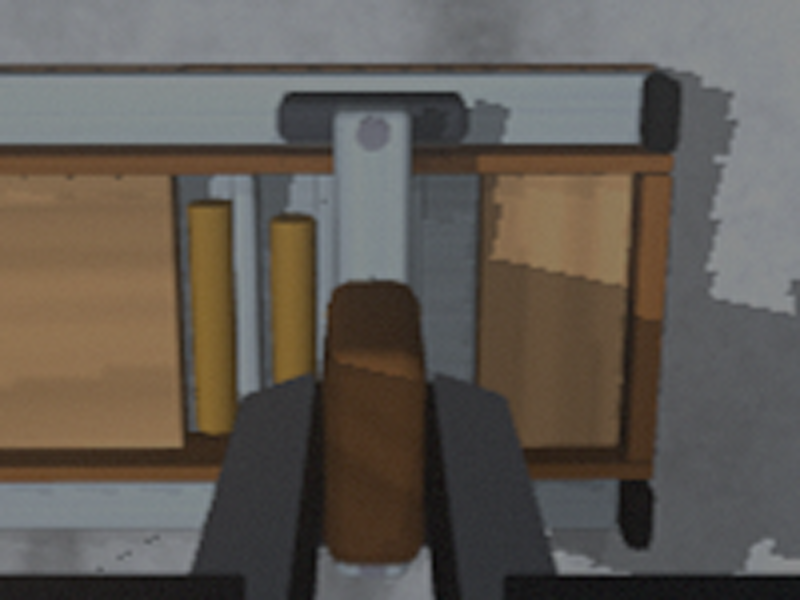

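Emit:
{"fn": "play_rows", "kwargs": {
  "motion": [0,0,0,0.0002,0,0.002,1,0,0,0,0,0,0.002,1,0,0,0,0,0,0.002,1,0,0,0,0,0,0.002,1]
}}

```text
clock: 25.5
eef_pos: [534.7, -131.2, 52.3]
eef_rot: [-0.226, 1.56, -1.599]
wrist_force: [-0.3, 2.9, 1.0]
finger_gap: 15.5
```

```bash
python3 f.py 2
```

```text
t 25.55 TCP [ 534.7  -131.43   52.28] zh -1.3739 xax [-0.0003 -0.0112] tray xy 79.0 -0.0 base 15.58
F [-0.4   2.49  1.72] M [0.486 0.101 0.034] Fz [1.  2.5]
```

Emit:
{"fn": "play_rows", "kwargs": {
  "motion": [0,0,0,0,0,0.002,1,0,0,0,0,0,0.002,1,0,0,0,0,0,0.002,1]
}}

```text
clock: 25.85
eef_pos: [535.9, -137.7, 52.3]
eef_rot: [-0.231, 1.56, -1.605]
wrist_force: [-0.4, 0.9, 1.7]
finger_gap: 15.5
```

```bash
python3 f.py 1; python3 pit.py w23|tail -1
```

```text
t 25.85 TCP [ 535.92 -137.72   52.29] zh -1.3738 xax [-0.0004 -0.0111] tray xy 85.4 -0.1 base 15.59
F [-0.4   0.93  1.75] M [ 0.483  0.109 -0.038] Fz [1.7]
runner rel x [-17.5  39.5] pitch slope [-0.063 32.499]
```

View pics/w23c.png

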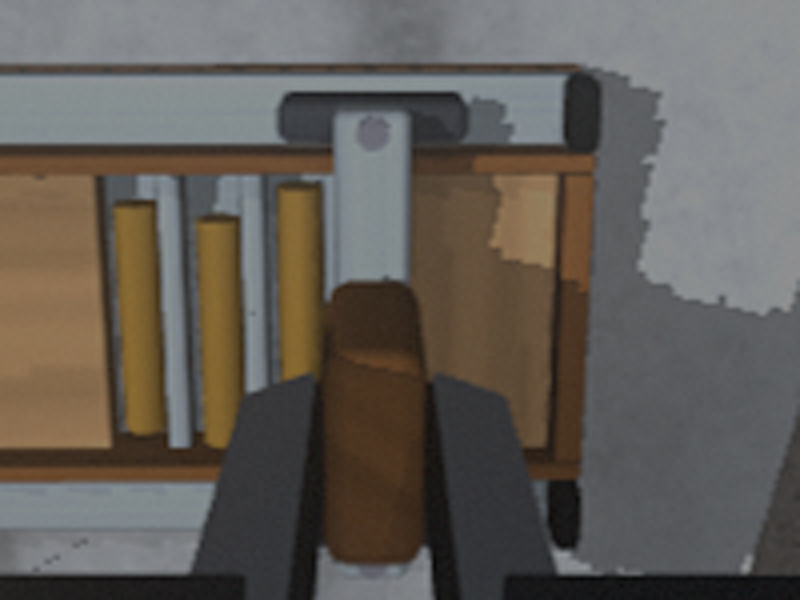

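All three rods lie in grooves 1–3 (px 140, 220, 300). Next I'll approach the stops.

Emit:
{"fn": "play_rows", "kwargs": {
  "motion": [0,0,0,0,0,0.002,1,0,0,0,0,0,0.002,1,0,0,0,0,0,0.002,1,0,0,0,0,0,0.002,1]
}}

```text
clock: 26.3
eef_pos: [537.6, -146.4, 52.3]
eef_rot: [-0.237, 1.56, -1.61]
wrist_force: [-0.3, 2.0, 0.9]
finger_gap: 15.4
```

```bash
python3 f.py 2
```

```text
t 26.35 TCP [ 537.64 -146.65   52.35] zh -1.3741 xax [-0.0004 -0.0113] tray xy 94.5 -0.1 base 15.65
F [-0.63  1.77  0.91] M [ 0.473  0.068 -0.006] Fz [0.9 1. ]
```

Emit:
{"fn": "play_rows", "kwargs": {
  "motion": [0,0,0,0,0,0.0015,1,0,0,0,0,0,0.0015,1]
}}

```text
clock: 26.55
eef_pos: [538.3, -149.8, 52.4]
eef_rot: [-0.233, 1.56, -1.607]
wrist_force: [0.1, 2.2, 1.0]
finger_gap: 15.6
```

```bash
python3 f.py 2
```

```text
t 26.6 TCP [ 538.3  -149.96   52.39] zh -1.3742 xax [-0.0004 -0.0113] tray xy 97.8 -0.1 base 15.69
F [0.57 1.65 1.7 ] M [ 0.477  0.096 -0.025] Fz [1.  2.4]
```

Emit:
{"fn": "play_rows", "kwargs": {
  "motion": [0,0,0,0,0,0.001,1,0,0,0,0,0,0.001,1]
}}

```text
clock: 26.8
eef_pos: [538.7, -152.0, 52.4]
eef_rot: [-0.24, 1.56, -1.614]
wrist_force: [-1.3, 1.5, 0.9]
finger_gap: 15.2
```

```bash
python3 f.py 1; python3 pit.py w24 |tail -1
```

```text
t 26.8 TCP [ 538.68 -152.     52.37] zh -1.3741 xax [-0.0005 -0.0113] tray xy 99.9 -0.2 base 15.67
F [-1.26  1.51  0.93] M [ 0.45   0.078 -0.023] Fz [0.9]
runner rel x [-17.5  29. ] pitch slope [-0.093 32.164]
```

View pics/w24c.png

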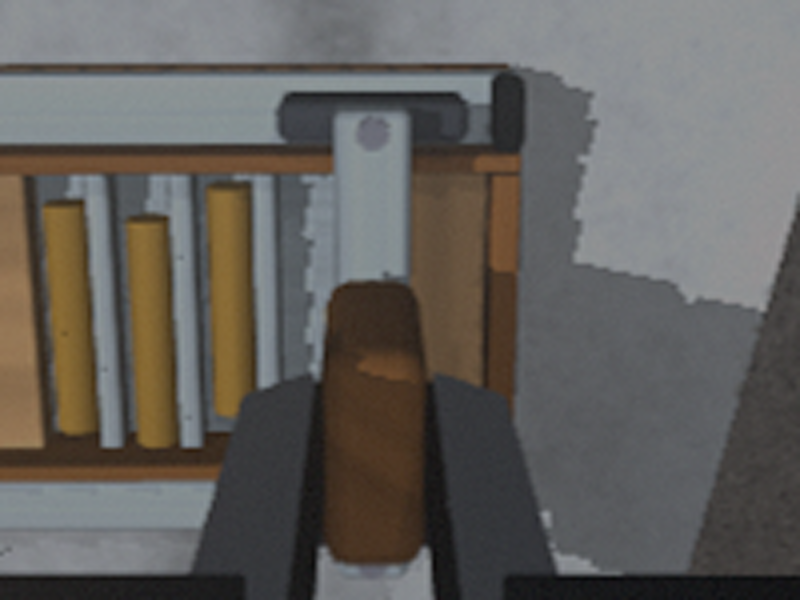

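Emit:
{"fn": "play_rows", "kwargs": {
  "motion": [0,0,0,0,0,0.001,1,0,0,0,0,0,0.001,1]
}}

```text
clock: 27.05
eef_pos: [539.1, -154.1, 52.4]
eef_rot: [-0.243, 1.559, -1.617]
wrist_force: [-0.1, 1.2, 1.3]
finger_gap: 15.5
```

Emit:
{"fn": "play_rows", "kwargs": {
  "motion": [0,0,0,0,0,0.001,1]
}}

```text
clock: 27.15
eef_pos: [539.3, -155.2, 52.4]
eef_rot: [-0.242, 1.559, -1.616]
wrist_force: [-1.4, 1.2, 1.3]
finger_gap: 15.3
```

```bash
python3 f.py 2
```

```text
t 27.2 TCP [ 539.34 -155.33   52.41] zh -1.3741 xax [-0.0005 -0.0113] tray xy 103.3 -0.2 base 15.71
F [-0.94  1.2   1.75] M [ 0.462  0.084 -0.021] Fz [1.3 2.2]
```

Emit:
{"fn": "play_rows", "kwargs": {
  "motion": [0,0,0,0,0,0.001,1]
}}

```text
clock: 27.3
eef_pos: [539.5, -156.3, 52.4]
eef_rot: [-0.243, 1.559, -1.617]
wrist_force: [-0.7, 1.8, 0.4]
finger_gap: 14.9
```

```bash
python3 f.py 2
```

```text
t 27.35 TCP [ 539.56 -156.49   52.42] zh -1.3741 xax [-0.0005 -0.0114] tray xy 104.5 -0.2 base 15.72
F [-1.05  1.93  0.36] M [0.473 0.084 0.002] Fz [0.4 0.3]
```

Emit:
{"fn": "play_rows", "kwargs": {
  "motion": [0,0,0,0,0,0.001,1]
}}

```text
clock: 27.45
eef_pos: [539.8, -157.5, 52.4]
eef_rot: [-0.239, 1.559, -1.613]
wrist_force: [-1.8, 2.3, 0.5]
finger_gap: 15.4
```

```bash
python3 f.py 2;  python3 pit.py w25 |tail -1
```

```text
t 27.5 TCP [ 539.8  -157.63   52.44] zh -1.3741 xax [-0.0004 -0.0114] tray xy 105.7 -0.2 base 15.74
F [-1.17  2.57  0.51] M [ 0.558  0.098 -0.022] Fz [0.5 0.5]
runner rel x [-17.5  23.3] pitch slope [-0.086 32.129]
```

View pics/w25c.png

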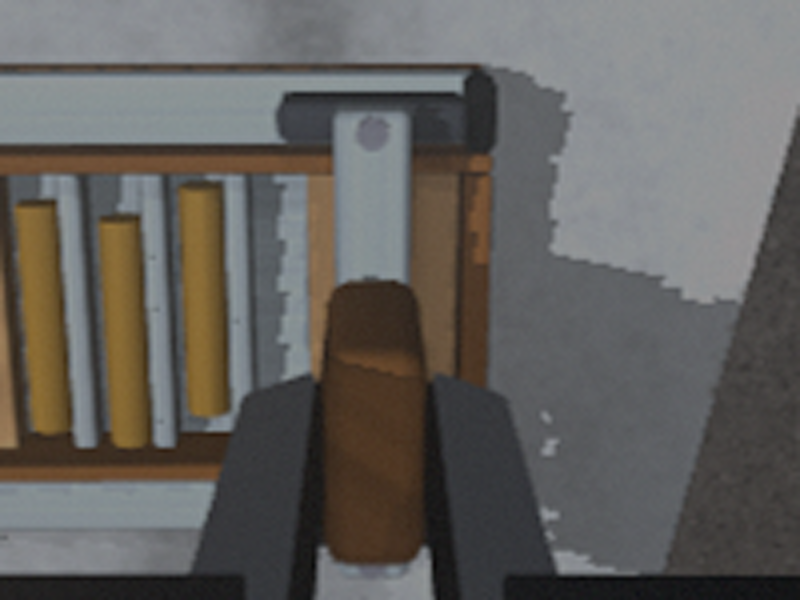

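Emit:
{"fn": "play_rows", "kwargs": {
  "motion": [0,0,0,0,0,0.0005,1,0,0,0,0,0,0,1]
}}

```text
clock: 27.75
eef_pos: [539.8, -158.0, 52.4]
eef_rot: [-0.248, 1.56, -1.622]
wrist_force: [-0.6, 2.5, 1.0]
finger_gap: 15.7
```

```bash
python3 f.py 3
```

```text
t 27.85 TCP [ 539.86 -158.01   52.44] zh -1.3741 xax [-0.0005 -0.0113] tray xy 106.0 -0.2 base 15.74
F [-0.64  2.17  1.42] M [ 0.498  0.085 -0.016] Fz [1.  1.4 1.9]
```

Emit:
{"fn": "play_rows", "kwargs": {
  "motion": [0,0,0,0,0,0.0008,1,0,0,0,0,0,0,1]
}}

```text
clock: 28.05
eef_pos: [539.9, -158.6, 52.4]
eef_rot: [-0.26, 1.56, -1.634]
wrist_force: [-1.0, 3.1, 1.0]
finger_gap: 15.3
```

```bash
python3 f.py 3
```

```text
t 28.15 TCP [ 539.96 -158.6    52.4 ] zh -1.374 xax [-0.0007 -0.011 ] tray xy 106.6 -0.2 base 15.7
F [-1.01  2.85  1.33] M [0.67  0.142 0.007] Fz [1.  1.9 1.1]
```

Emit:
{"fn": "play_rows", "kwargs": {
  "motion": [0,0,0,0,0,0,1,0,0,0,0,0,0,0.5,0,0,0,0,0,0,0.2,0,0,0,0,0,0,0.2,0,0,0,0,0,0,0.2],
  "newtons": 5
}}

```text
clock: 28.65
eef_pos: [540.1, -159.6, 52.4]
eef_rot: [-0.203, 1.558, -1.577]
wrist_force: [0.2, 0.2, -0.6]
finger_gap: 37.6
```

```bash
python3 f.py 2;  python3 pit.py w26 |tail -1
```

```text
t 28.7 TCP [ 540.14 -159.57   52.42] zh -1.3741 xax [-0.     -0.0127] tray xy 107.6 -0.2 base 15.72
F [-0.13 -0.02 -0.03] M [-0.002 -0.015  0.017] Fz [-0.6  0.6]
runner rel x [-19.   22.1] pitch slope [-0.091 32.053]
```

View pics/w26c.png

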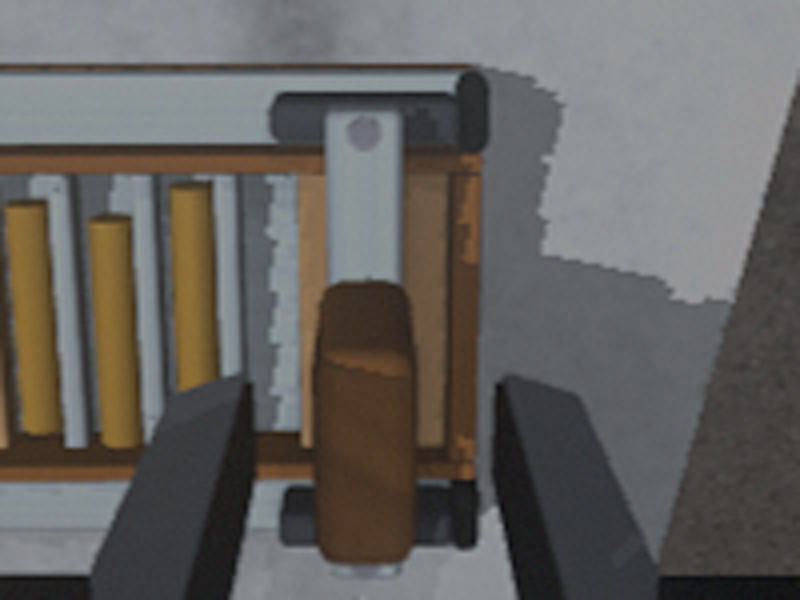

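Emit:
{"fn": "play_rows", "kwargs": {
  "motion": [0,0,0,-0.005,0,0,0,0,0,0,-0.02,0,0,0,0,0,0,-0.03,0,0,0,0,0,0,-0.04,0,0,0,0,0,0,-0.04,0,0,0,0,0,0,-0.02,0,0,0,0,0,0,0,0,0,0,0,0,0,0,0,0,0]
}}

```text
clock: 29.55
eef_pos: [539.3, -157.3, 214.5]
eef_rot: [-0.264, 1.558, -1.638]
wrist_force: [-0.2, -0.5, -0.3]
finger_gap: 46.8
```

```bash
python3 - <<'E'
from m import *
P=camera_params("wrist");T=np.array(P["T"]);p,d=camera("wrist");cv2.imwrite("pics/w27.png",p)
Pc,M,s=pose();print(Pc.round(1))
W=cloud(d,T,P);c=np.array([519.2,-54.0]);t=-1.373
ex=np.array([np.cos(t),np.sin(t)]);ey=np.array([-ex[1],ex[0]])
bx=(W[...,:2]-c)@ex; by=(W[...,:2]-c)@ey; z=W[...,2]
zb=np.nanmedian(z[(by>60)&(by<110)&(bx>0)&(bx<90)]);z=z-zb
# reference landing + stop face
for nm,x0,x1,y0,y1,l,h in (("bar",60,135,-60,60,36,52),("handle",60,135,-40,40,75,105),("runner+",60,117,36,50,27,38),("stops",110,140,-60,60,24,30)):
    m=(bx>x0)&(bx<x1)&(by>y0)&(by<y1)&(z>l)&(z<h)
    if m.sum()>5:
        r=cv2.minAreaRect(np.c_[bx[m],by[m]].astype(np.float32));print(nm,m.sum(),np.round(r[0],1),np.round(r[1],1),round(r[2],2),"z",np.median(z[m]).round(2), np.polyfit(by[m],z[m],1).round(4),np.polyfit(bx[m],z[m],1).round(4))
tr=(bx>-150)&(bx<150)&(abs(by)<70)&(z>10)&(z<30)
r=cv2.minAreaRect(np.c_[bx[tr],by[tr]].astype(np.float32));print("tray",np.round(r[0],1),np.round(r[1],1),r[2])
for o in ["rod_0","rake"]:
    for q in place_of("wrist",o)[:4]:
        w=T[:3,:3]@np.array(q["at"])+T[:3,3];print(o,round(q["conf"],2),((w[:2]-c)@ex).round(1),((w[:2]-c)@ey).round(1),(w[2]-zb).round(1))
E
```

```text
[ 539.3 -157.3  214.4]
bar 407 [106.2  -1.9] [91.4 13.8] 89.76 z 45.02 [-3.80000e-03  4.50019e+01] [6.20000e-03 4.43005e+01]
handle 449 [105.7  -1.7] [35.3 14.7] 89.76 z 91.52 [-8.71000e-02  9.09057e+01] [2.3200e-02 8.8488e+01]
runner+ 83 [102.7  40.1] [ 7.7 26.5] 89.95 z 32.66 [-0.1032 36.7513] [-2.80000e-03  3.28221e+01]
stops 288 [122.1  -2.2] [98.7 16.3] 89.84 z 25.04 [-1.00000e-04  2.57401e+01] [ 0.0604 18.1409]
tray [ 4.8 -2.3] [ 99.8 251. ] 89.99513244628906
rod_0 0.84 70.0 -1.8 8.6
rod_0 0.76 53.8 -10.1 10.1
rod_0 0.66 35.2 -3.0 10.5
```

View pics/w27.png

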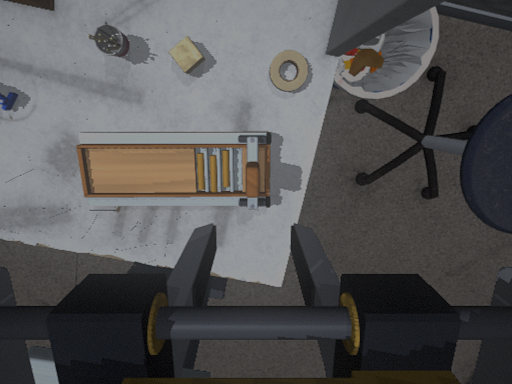

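```bash
python3 - <<'E'
from cell import *
print(sign_off()); print(read_state()["clock"])
E
```

```text
the job is handed in; nothing more can be done
None
the job is handed in; nothing more can be done
```

I gripped the large wooden-handled rake, set it on the rails at the plain end, combed the three rods into grooves 1–3 and released the rake against the end stops. The job is handed in at about 29.6 s on the robot's clock; sign-off gives no verdict, so what follows is from my own measurements.

**Last checks (tray frame, from the last wrist picture and depth):**

| Check | Measured | Required |
|---|---|---|
| Rake x | about 101.4 mm | 95 to 105 mm |
| Rake y | about 0.4 mm | within 8 mm |
| Rake underside z | about 17 mm | 12 to 20 mm |
| Rod x (rod_2, rod_1, rod_0) | about 30, 49 and 65 mm | groove centres 31, 48 and 65 mm |
| Rod z | about 9 to 10.5 mm | 6 to 13.5 mm |

- **Rod angle:** the rods look parallel to the grooves in the picture; I did not measure their angle.
- **Robot:** clear of everything, with wrist force about zero.
- **Bystanders:** the block, tape roll and cup look undisturbed; I did not measure their positions.

**What went wrong on the way:**
- **Rake tipped:** with a light grip of about 6 N the rake pitched nose-down by about 0.2 rad near tray x = -68 mm. I backed up until it stood level and re-gripped it at 50 N. It then slid level the rest of the way.
- **Highest load on the rails:** about 9–10 N estimated during that tip, under the 12 N limit; otherwise about 2–6 N.
- **Step 2 after the tip:** the rake then slid on through -73 to -45 mm standing level on the rails.

**Where readings disagreed:** close-up wrist views put the tray up to 5 mm from my first estimate along its length. I therefore judged the final rake position against the tray as seen in the same picture.

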